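# Nest the bedside dishes in their keeper and lock the gate

## Task

Put the loose bedside dishes away: swing the keeper's cam lever out to free the gate, slide the gate right back, and nest every loose dish on the fixed bottom dish, one on another, each turned so that its outline matches the dish below and it drops fully home. Then slide the gate fully home over the stack and swing the lever back to lock it, leaving the other bedside things standing where they are.

Things in the scene. Friction and masses are not known exactly. Their poses are not given: they have to be found in the camera images.
- dish_a_c (a point): loose white plastic dish (3 or 4 alike; one may be absent), open-topped, 92 x 58 x 42 mm. From above a tombstone: flat end to -x, straight parallel sides, half-round nose (radius 29 mm) to +x. Point: its middle, half-way up (21 mm over the underside), z up. Grip from above across the 58 mm between the flat sides (x -46 to +17 mm), near the rim. 110 g
- dish_a_nose (a point): tip of the half-round nose of the same dish, 46 mm along +x from dish_a_c, same height
- dish_a: the same dish; origin on its underside, 21 mm below its middle. Walls 4 mm, from 14 to 42 mm up; the lowest 14 mm is a narrower stepped foot of the same outline (41 then 46 mm wide) that drops into the 50 mm wide mouth of the dish below with 2 mm play all round, at one yaw only. A stack rises 28 mm per dish
- dish_b_c (a point): loose white plastic dish (3 or 4 alike; one may be absent), open-topped, 92 x 58 x 42 mm. From above a tombstone: flat end to -x, straight parallel sides, half-round nose (radius 29 mm) to +x. Point: its middle, half-way up (21 mm over the underside), z up. Grip from above across the 58 mm between the flat sides (x -46 to +17 mm), near the rim. 110 g
- dish_b_nose (a point): tip of the half-round nose of the same dish, 46 mm along +x from dish_b_c, same height
- dish_b: the same dish; origin on its underside, 21 mm below its middle. Walls 4 mm, from 14 to 42 mm up; the lowest 14 mm is a narrower stepped foot of the same outline (41 then 46 mm wide) that drops into the 50 mm wide mouth of the dish below with 2 mm play all round, at one yaw only. A stack rises 28 mm per dish
- dish_c_c (a point): loose white plastic dish (3 or 4 alike; one may be absent), open-topped, 92 x 58 x 42 mm. From above a tombstone: flat end to -x, straight parallel sides, half-round nose (radius 29 mm) to +x. Point: its middle, half-way up (21 mm over the underside), z up. Grip from above across the 58 mm between the flat sides (x -46 to +17 mm), near the rim. 110 g
- dish_c_nose (a point): tip of the half-round nose of the same dish, 46 mm along +x from dish_c_c, same height
- dish_c: the same dish; origin on its underside, 21 mm below its middle. Walls 4 mm, from 14 to 42 mm up; the lowest 14 mm is a narrower stepped foot of the same outline (41 then 46 mm wide) that drops into the 50 mm wide mouth of the dish below with 2 mm play all round, at one yaw only. A stack rises 28 mm per dish
- dish_d_c (a point): loose white plastic dish (3 or 4 alike; one may be absent), open-topped, 92 x 58 x 42 mm. From above a tombstone: flat end to -x, straight parallel sides, half-round nose (radius 29 mm) to +x. Point: its middle, half-way up (21 mm over the underside), z up. Grip from above across the 58 mm between the flat sides (x -46 to +17 mm), near the rim. 110 g
- dish_d_nose (a point): tip of the half-round nose of the same dish, 46 mm along +x from dish_d_c, same height
- dish_d: the same dish; origin on its underside, 21 mm below its middle. Walls 4 mm, from 14 to 42 mm up; the lowest 14 mm is a narrower stepped foot of the same outline (41 then 46 mm wide) that drops into the 50 mm wide mouth of the dish below with 2 mm play all round, at one yaw only. A stack rises 28 mm per dish
- keeper: dish keeper fixed to the table: wooden board (x -210 to +65, y +-57 mm, 12 mm thick) with a fixed white bottom dish of the loose dishes' outline, rim 40 mm high. Origin: on the table under the bottom dish's middle; x towards its round nose, z up. A nested dish has the keeper's yaw, lies over its origin, its middle 47 (first), 75 (second), 103 (third) or 131 mm (fourth) above the table
- keeper_nose (a point): tip of the bottom dish's round nose, 46 mm along the keeper's +x, at its rim (40 mm high)
- gate (a joint): travel of the aluminium gate, m: 0 = home, behind the flat end of the dishes with its top lip over them (no dish can go in or out); 0.10 = slid right back, towards the keeper's -x. Drags with 1.5 N, stays where left. Leaves home only when the cam lever is free
- gate_grip (a point): grip point of the gate: in the dark wooden block on its top, 188 mm over the table; block 14 mm thick along the keeper's x, 30 mm along its y, 166 to 204 mm high; at keeper x = -53 mm when home. The gate is a plate 60 mm wide; the lip under the block (top at 166 mm) reaches 35 mm from it towards the dishes
- lever (a joint): cam lever angle, rad: 0 = locked (arm along the board towards the keeper's -x, cam behind the gate's foot), 1.57 = free (arm out sideways, to the keeper's -y). Turns on a vertical pin, counter-clockwise from above to free; stays where left, about 1 N at the knob. Locks only with the gate home
- lever_knob (a point): upright round black knob at the end of the lever arm, 16 mm in diameter, 28 to 66 mm over the table; the point is on its axis at 50 mm height, 60 mm from the lever's pin
- lever_pivot (a point): on the axis of the lever's pin, at the knob point's height, fixed to the board (keeper x = -107, y = -45 mm)
- warmer_c (a point): bystander: silver aluminium hand warmer case, 66 x 98 x 20 mm, lying flat; its centre
- tube_c (a point): bystander: clear plastic vitamin tube with white snap cap, 31 mm across, 112 mm high, standing; its centre
- ashtray_c (a point): bystander: brown ceramic ashtray, empty, 108 mm across, 30 mm high; its centre
- spoonrest_c (a point): bystander: wooden spoon rest, about 155 x 69 x 14 mm; its centre (of the pan)
Not all that is in view belongs to the job. What is shaped like the dish_b but orange or yellow is not meant.

How it is judged (in metres and radians):
On the way, in this order (a step that is already met when the one before it is completed fails the run):
1. the cam lever is swung out to free (value of joint lever above 1.3 rad), for 0.1 s.
2. the gate is slid right back (value of joint gate above 0.088 m), for 0.1 s.
3. all dishes present are nested on the bottom dish (horizontal distance between each of dish_a_c, dish_b_c, dish_c_c, dish_d_c and keeper below 0.012 m and horizontal distance between each of dish_a_nose, dish_b_nose, dish_c_nose, dish_d_nose and keeper_nose below 0.014 m and angle between each of dish_a_c, dish_b_c, dish_c_c, dish_d_c's own z axis and vertical below 0.08 rad and (height (world z) of dish_a_c between 0.043 and 0.051 m or height (world z) of dish_a_c between 0.071 and 0.079 m or height (world z) of dish_a_c between 0.099 and 0.107 m or height (world z) of dish_a_c between 0.127 and 0.135 m) and (height (world z) of dish_b_c between 0.043 and 0.051 m or height (world z) of dish_b_c between 0.071 and 0.079 m or height (world z) of dish_b_c between 0.099 and 0.107 m or height (world z) of dish_b_c between 0.127 and 0.135 m) and (height (world z) of dish_c_c between 0.043 and 0.051 m or height (world z) of dish_c_c between 0.071 and 0.079 m or height (world z) of dish_c_c between 0.099 and 0.107 m or height (world z) of dish_c_c between 0.127 and 0.135 m) and (height (world z) of dish_d_c between 0.043 and 0.051 m or height (world z) of dish_d_c between 0.071 and 0.079 m or height (world z) of dish_d_c between 0.099 and 0.107 m or height (world z) of dish_d_c between 0.127 and 0.135 m)), for 0.2 s.
4. the gate is home over the stack (value of joint gate below 0.006 m), for 0.1 s.
5. the lever is locked (value of joint lever below 0.2 rad), for 0.1 s.
At the end, for the whole second after the job is handed in: Every dish present is nested in the stack on the bottom dish: centre within 12 mm and nose within 14 mm of the bottom dish's in plan, level within 0.08 rad, and at its seated height (centre 47, 75, 103 or 131 mm up) within 4 mm, at rest; gate within 6 mm of home; lever within 0.2 rad of locked (all of step 3 and linear speed of each of dish_a, dish_b, dish_c, dish_d below 0.02 m/s and value of joint gate below 0.006 m and value of joint lever below 0.2 rad); the robot touches nothing.
It fails at once if the hand warmer case is pushed more than 5 cm away or knocked over (distance of warmer_c from where it was at the start of the episode above 0.05 m or angle between warmer_c's own z axis and vertical above 0.7 rad).
It fails at once if the vitamin tube is pushed more than 5 cm away or knocked over (distance of tube_c from where it was at the start of the episode above 0.05 m or angle between tube_c's own z axis and vertical above 0.7 rad).
It fails at once if the ashtray is pushed more than 5 cm away or knocked over (distance of ashtray_c from where it was at the start of the episode above 0.05 m or angle between ashtray_c's own z axis and vertical above 0.7 rad).
It fails at once if the spoon rest is pushed more than 5 cm away or knocked over (distance of spoonrest_c from where it was at the start of the episode above 0.05 m or angle between spoonrest_c's own z axis and vertical above 0.7 rad).
Of dish_a, dish_b, dish_c, dish_d only 3 to 4 are there at a start; the rules pass over those that are not, and their reading is None.
At some moment in a run one of dish_a, dish_b, dish_c, dish_d may be knocked a few centimetres aside while the robot is not near it.
Once in a run the grip may slacken for a moment while it holds something.
It also fails if it takes over 210 s, if anything falls off the work surface, if the arm or the gripper's body presses on something with over 40 N, if the wrist force passes 120 N, or if a joint passes its speed limit or range.

## Robot

A 6-joint arm with a two-finger parallel gripper is mounted at the origin on the work surface. World frame = base frame: x ahead of the robot, y to its left, z up, the work surface at z = 0. Lengths are in mm, angles in rad, forces in N, time in s.
With the tool pointing down it reaches from about 350 to 975 mm from the base axis. Payload 7.1 kg.
Tool frame: the origin (TCP) lies between the finger pads; the fingertips stand 8 mm ahead of it and the grasp point (between the pads) lies 11 mm behind it; x points along the fingers, y is the direction in which the jaws open and shut, and the axes are right-handed (so a half turn about x gives the same grasp; the last joint's range is limited). The gripper opens to 88 mm and grips with 3 to 60 N. Pads are 20 mm wide; open, the fingers measure 115 mm over their backs; the gripper's body (75 mm by 178 mm) begins 61 mm behind the grasp point.
Start: joints at [1.304, 0.423, 1.63, -0, 1.089, -0.019], TCP at [153.263, 605.9, 230.675] pointing down, gripper open.
Joint ranges: [-3, 3], [-0.9, 2.11], [0.09, 2.58], [-1.31, 4.45], [0.11, 2.69], [-2.54, 2.54]. Speed limits (rad/s): [2.39, 2.39, 3.01, 3.14, 3.14, 3.14].

## Interface

Orientations are given as a rotation vector (axis times angle).
In Python, from workcell import ctrl gives the robot as it stands.
- The arm moves only by the tool apply_moves, never from a script. Its argument "increments" is a list of rows, each an object with "gripper": the opening in per cent of the stroke, from 0 (shut) to 100 (fully open); "delta_pos": the shift along the tool's x, y, z in cm, a list of three; "dr": the turn, a rotation vector about the tool's x, y, z in rad, a list of three. In form: [{"gripper": gripper, "delta_pos": [dx, dy, dz], "dr": [ax, ay, az]}, ...]. A call has exactly 5 rows; each row shifts and turns the commanded pose from where the row before left it, along the tool's axes as they then stand; what a row does not reach is not made up. A row lasts 1/12 s, in which the tool goes at most 41.7 mm and 7.16 degrees, less where a joint would pass 70% of its speed; a pose out of reach is approached as far as the arm can. A call with a gripper value outside its range is refused whole. The fingers move at their own pace and stop on an object; the grip force is fixed at half the most. Time passes only in rows, so rows that do not move let the fingers close, or fill a call up. It gives the time, the measured TCP pose, the force and the opening at its end, in the units of the state.
- ctrl.get_obs(): the state, without advancing time (a new reading comes with each control period).
- ctrl.get_image(name): name is "side" or "top"; returns a dict with "img" (420x560x3 uint8, red, green, blue), "range_z" (420x560 float32, mm along the optical axis (not along the pixel's ray), 0 where there is no reading), "mtx" (3x3 intrinsics, pixels), "k1" (the pictures are not rectified: a ray, as slopes to the right and down, at radius r is drawn at 1 + k1 r^2 times it, then the intrinsics apply), "rvec" (rotation vector, rad) and "tvec" (3), from world to camera coordinates, as OpenCV has them. Camera axes: x right, y down, z forward; pixel columns grow to the right and rows downward; lengths in mm; the calibration is good to about 2 mm. A picture is of the moment at which its call begins.
- ctrl.close_job(): hands the job in, once; it reports no verdict.
The state is a dict: "t": time; "qpos": joint angles; "qvel": joint speeds; "joint_torque": joint torques, N m; "ee_pos": TCP position; "orientation": TCP orientation; "ft_force": force on the tool from outside, world axes, zero at the start; "moment": the same for the moment, N m; "width": finger opening in mm.
Only numpy, scipy, OpenCV 4.12 (cv2) and the standard library are available. Lean on these libraries where they do the work, as an engineer would, in place of code of your own. Each camera call takes 0.05 s, during which the arm holds its last target. There are 200 camera calls.

## Working session

There is one attempt and no reset: what is moved stays moved. The work goes in short steps, Python scripts to look and compute and a tool call to move; the robot and the scene stay as the last step left them, time stands still between calls to the robot, and variables do not carry over. Pictures are saved under pics/ and viewed, about 12 in all and at most 16, crops included, and the job is handed in when it is done.

Besides the shell and the picture viewer there is one more tool, called after "Request:" as a command line: name --argument value ..., lists and objects as JSON in quotes. apply_moves: Moves the arm, as the interface text tells. Its arguments: {"type":"object","properties":{"increments":{"type":"array","items":{"type":"object","properties":{"gripper":{"type":"number"},"delta_pos":{"type":"array","items":{"type":"number"}},"dr":{"type":"array","items":{"type":"number"}}}}}},"required":["increments"]}

```bash
mkdir -p pics; ls; cat > h.py <<'E'
import numpy as np, cv2
from workcell import ctrl
from scipy.spatial.transform import Rotation as R
def grab(name,save=None):
    d=ctrl.get_image(name)
    if save: cv2.imwrite('pics/'+save,d['img'][:,:,::-1])
    return d
def cloud(d):
    "world xyz (mm) per pixel"
    z=d['range_z'].astype(float);h,w=z.shape;K=d['mtx'];k=float(np.ravel(d['k1'])[0])
    u,v=np.meshgrid(np.arange(w),np.arange(h))
    x=(u-K[0,2])/K[0,0];y=(v-K[1,2])/K[1,1];rd=np.hypot(x,y);r=rd.copy()
    for _ in range(20): r=rd/(1+k*r*r)
    s=np.where(rd>0,r/np.maximum(rd,1e-9),1)
    pc=np.stack([x*s*z,y*s*z,z],-1)
    M=R.from_rotvec(np.ravel(d['rvec'])).as_matrix()
    P=(pc-np.ravel(d['tvec']))@M
    P[z<=0]=np.nan
    return P
E
python3 - <<'E'
from h import *
for n in('top','side'):
    d=grab(n,n+'0.png');np.savez(n+'0.npz',**d)
    M=R.from_rotvec(np.ravel(d['rvec'])).as_matrix();print(n,'cam',-M.T@np.ravel(d['tvec']),d['mtx'].tolist(),d['k1'])
print(ctrl.get_obs())
E
```

```text
pics
top cam [ 420.55821787  -37.17329496 1241.05709765] [[379.29597667741467, 0.0, 270.4563893917264], [0.0, 379.29597667741467, 210.45304259132217], [0.0, 0.0, 1.0]] -0.02496742927502945
side cam [  209.46154068 -1116.04227991  1069.10796804] [[467.4134899540003, 0.0, 282.6095845903485], [0.0, 467.4134899540003, 206.23645188512188], [0.0, 0.0, 1.0]] -0.05560450434083438
{'t': 0.1, 'qpos': array([ 1.30398234e+00,  4.23782819e-01,  1.63059208e+00, -1.36596575e-05,
        1.08857415e+00, -1.90048983e-02]), 'qvel': array([-7.52388729e-04, -3.76968770e-04,  8.07509034e-05, -6.73076259e-04,
        7.20622925e-04, -5.77081538e-04]), 'joint_torque': array([ 2.83747613e-04, -5.45611238e+01, -2.74326378e+01,  6.45681261e-02,
        1.87767955e-02, -6.42118107e-05]), 'ee_pos': array([153.15627876, 605.45256076, 229.97637173]), 'orientation': array([ 0.19348065,  1.56220913, -0.19559673]), 'ft_force': array([0.34568299, 0.25653905, 0.55505146]), 'moment': array([-0.00701696, -0.03255187, -0.03394179]), 'width': 87.61845556115632}
```

View pics/top0.png

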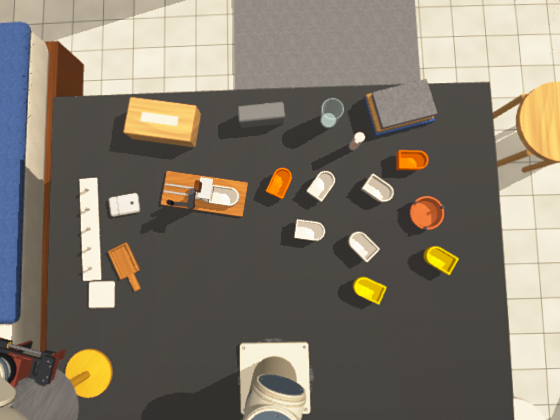

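View pics/side0.png

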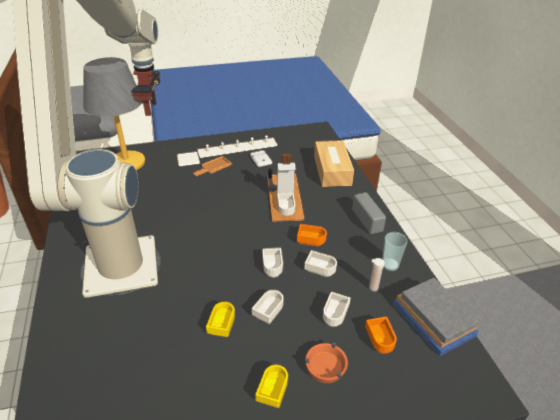

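Four white dishes: top (321,186), (378,188), (309,231), (364,246). The orange and yellow ones are decoys. The keeper is at (205,194). Next I measure poses from the depth.

```bash
cat >> h.py <<'E'
from scipy.optimize import least_squares
def tomb(p,hw=27.,xb=-44.):
    "signed distance to tombstone rim centreline, dish frame"
    x,y=p[:,0],np.abs(p[:,1])
    q=np.where(x>17,np.hypot(x-17,y)-hw,0)
    dx,dy=xb-x,y-hw
    box=np.minimum(np.maximum(dx,dy),0)+np.hypot(np.maximum(dx,0),np.maximum(dy,0))
    return np.where(x>17,q,box)
def fit(rim,yaw0=None):
    best=None;c=(rim.max(0)+rim.min(0))/2
    def f(a):
        cs,sn=np.cos(a[2]),np.sin(a[2]);d=rim-a[:2]
        return tomb(np.c_[d[:,0]*cs+d[:,1]*sn,-d[:,0]*sn+d[:,1]*cs])
    for y in (np.arange(0,6.28,.5) if yaw0 is None else [yaw0]):
        s=least_squares(f,[*c,y],loss='soft_l1',f_scale=2.)
        if best is None or s.cost<best.cost: best=s
    return best.x[0],best.x[1],(best.x[2]+np.pi)%(2*np.pi)-np.pi,np.sqrt(2*best.cost/len(rim))
def white(d): 
    i=d['img'].astype(int);return (i.min(-1)>120)&(i.max(-1)-i.min(-1)<45)
def dishes(ds,z0=38,z1=47,box=(200,900,-500,400)):
    pts=[]
    for d in ds:
        P=cloud(d);m=white(d)&(P[...,2]>z0)&(P[...,2]<z1)&(P[...,0]>box[0])&(P[...,0]<box[1])&(P[...,1]>box[2])&(P[...,1]<box[3])
        pts.append(P[m][:,:2])
    pts=np.vstack(pts)
    if len(pts)<20: return []
    g=np.zeros((1000,1200),np.uint8);ix=(pts+[0,600]).astype(int);g[ix[:,0].clip(0,999),ix[:,1].clip(0,1199)]=1
    n,l=cv2.connectedComponents(cv2.dilate(g,np.ones((17,17))))
    lab=l[ix[:,0].clip(0,999),ix[:,1].clip(0,1199)]
    return [(len(q),*np.round(fit(q),3)) for q in (pts[lab==k] for k in range(1,n)) if len(q)>25]
E
python3 - <<'E'
from h import *
D=[np.load(n+'0.npz') for n in('top','side')]
D=[{k:d[k] for k in d} for d in D]
for x in ([D[0]],[D[1]],D):
    print('--');[print(r) for r in dishes(x)]
P=cloud(D[0])
for u,v in((205,194),(240,196),(170,203),(195,185),(204,185),(124,204),(121,258),(102,295),(357,142),(426,212),(280,183),(160,120),(262,115)): print(u,v,P[v,u].round(0))
for n,d in zip('ts',D):
    c=d['img'][150:240,140:270] if n=='t' else d['img'][140:230,240:330]
    cv2.imwrite(f'pics/k{n}.png',cv2.resize(c[:,:,::-1],None,fx=5.5,fy=5.5,interpolation=cv2.INTER_CUBIC))
E
```

```text
--
(106, np.float64(412.124), np.float64(-288.004), np.float64(0.756), np.float64(1.191))
(99, np.float64(461.851), np.float64(-124.986), np.float64(-1.73), np.float64(1.042))
(102, np.float64(587.177), np.float64(-349.604), np.float64(-2.207), np.float64(1.273))
(59, np.float64(579.968), np.float64(146.069), np.float64(-1.759), np.float64(1.366))
(84, np.float64(607.415), np.float64(-168.587), np.float64(-0.643), np.float64(1.152))
--
(135, np.float64(411.592), np.float64(-287.977), np.float64(0.746), np.float64(1.696))
(98, np.float64(460.811), np.float64(-125.199), np.float64(-1.737), np.float64(1.759))
(73, np.float64(579.444), np.float64(149.438), np.float64(-1.755), np.float64(3.11))
(152, np.float64(586.956), np.float64(-348.834), np.float64(-2.211), np.float64(1.599))
(116, np.float64(606.474), np.float64(-169.285), np.float64(-0.633), np.float64(1.843))
(34, np.float64(844.54), np.float64(-198.248), np.float64(-2.88), np.float64(1.42))
--
(241, np.float64(411.853), np.float64(-287.985), np.float64(0.75), np.float64(1.506))
(197, np.float64(461.401), np.float64(-125.091), np.float64(-1.734), np.float64(1.479))
(132, np.float64(579.83), np.float64(147.554), np.float64(-1.768), np.float64(2.585))
(254, np.float64(587.067), np.float64(-349.16), np.float64(-2.21), np.float64(1.493))
(200, np.float64(606.946), np.float64(-169.001), np.float64(-0.637), np.float64(1.632))
(44, np.float64(841.049), np.float64(-191.858), np.float64(-2.472), np.float64(1.391))
205 194 [568. 182. 165.]
240 196 [580.  98.  10.]
170 203 [557. 313.  65.]
195 185 [589. 202. 203.]
204 185 [594. 184. 167.]
124 204 [563. 481.  18.]
121 258 [386. 495.   5.]
102 295 [267. 555.   9.]
357 142 [ 723. -271.  109.]
426 212 [ 512. -505.    7.]
280 183 [617. -35.  21.]
160 120 [821. 341.  81.]
262 115 [830.  17.  70.]
```

View pics/kt.png

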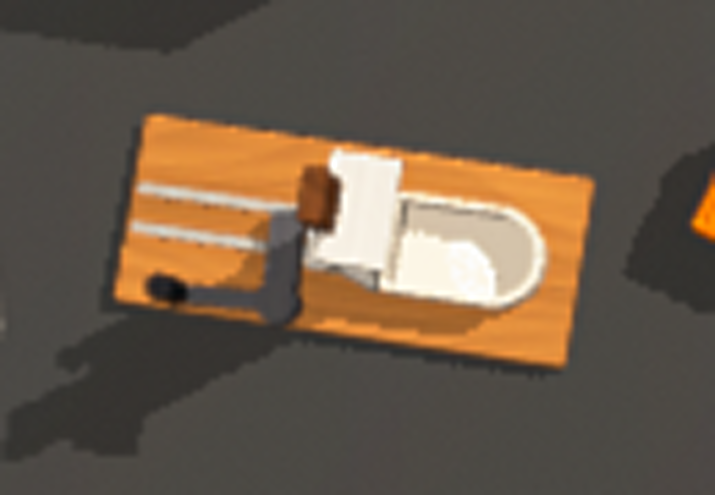

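```bash
python3 - <<'E'
from h import *
D=[np.load(n+'0.npz') for n in('top','side')]
D=[{k:d[k] for k in d} for d in D]
for d in D:
    P=cloud(d);i=d['img'].astype(int)
    m=(P[...,2]>6)&(P[...,2]<18)&(i[...,0]-i[...,2]>40)&(P[...,0]>480)&(P[...,0]<690)&(P[...,1]>40)&(P[...,1]<400)
    q=P[m][:,:2].astype(np.float32);(c,s,a)=cv2.minAreaRect(q)
    b=cv2.boxPoints((c,s,a));e=b[1]-b[0];e2=b[2]-b[1];L=e if np.linalg.norm(e)>np.linalg.norm(e2) else e2
    L=L*np.sign(-L[1]);yaw=np.arctan2(L[1],L[0]);u=L/np.linalg.norm(L)
    print('board',c,s,yaw,'origin',np.array(c)+72.5*u)
    m=(P[...,2]>198)&(P[...,2]<212)&(P[...,0]>480)&(P[...,0]<690)&(P[...,1]>40)&(P[...,1]<400)
    print('block',m.sum(),P[m].mean(0),P[m].min(0),P[m].max(0))
    m=(P[...,2]>60)&(P[...,2]<72)&(P[...,0]>480)&(P[...,0]<690)&(P[...,1]>270)&(P[...,1]<400)
    print('knob',m.sum(),P[m].mean(0))
def K(o,yaw,x,y): return np.array(o)+R.from_euler('z',yaw).as_matrix()[:2,:2]@[x,y]
for o,y in (((580,147),-1.72),((580,147),-1.759)):
    print({n:K(o,y,*p).round(0).tolist() for n,p in dict(block=(-53,0),back=(-153,0),piv=(-107,-45),knob0=(-167,-45),knobfree=(-107,-105)).items()})
E
```

```text
board (592.79296875, 217.77645874023438) (276.7906799316406, 115.41636657714844) -1.7437313 origin [580.31758976 146.35786438]
block 57 [588.84650781 197.7371789  202.86521355] [574.9844169  190.15576047 198.49979729] [603.83055789 205.35488661 207.76933709]
knob 21 [560.73514399 318.76453171  64.08602964]
board (590.73193359375, 212.56881713867188) (278.1995849609375, 114.93865203857422) -1.7472057 origin [578.00848484 141.19400024]
block 26 [587.73183359 193.97551346 202.17758623] [572.56090505 186.74554627 198.03485424] [603.45339615 202.57230368 206.88124429]
knob 9 [559.2961704  315.89938334  64.08955245]
{'block': [588.0, 199.0], 'back': [603.0, 298.0], 'piv': [551.0, 260.0], 'knob0': [560.0, 319.0], 'knobfree': [492.0, 268.0]}
{'block': [590.0, 199.0], 'back': [609.0, 297.0], 'piv': [556.0, 261.0], 'knob0': [567.0, 319.0], 'knobfree': [497.0, 272.0]}
```

```bash
cat > plan.py <<'E'
import json
from h import *
KO=np.array([580.,146.]);KY=-1.742
def K(x,y): return KO+R.from_euler('z',KY).as_matrix()[:2,:2]@[x,y]
def state():
    o=ctrl.get_obs();M=R.from_rotvec(o['orientation']).as_matrix()
    return o,np.array(o['ee_pos']),np.arctan2(M[1,1],M[0,1]),M
def near(a,ref): return a+np.round((ref-a)/(2*np.pi))*2*np.pi
def pick(psi,xy,xy2=None,psi2=None):
    "of the half turns choose psi with the smallest worst |q5| here and at the 2nd pose"
    o,p,s,_=state();q=lambda a,b:o['qpos'][5]-((a-s)-(np.arctan2(b[1],b[0])-np.arctan2(p[1],p[0])))
    c=[(max(abs(q(a,xy)),abs(q(a+(psi2 or 0),xy2)) if xy2 is not None else 0),a) for a in psi+np.pi*np.arange(-4,5)]
    m=min(c);print('psi %.3f worst q5 %.2f'%(m[1],m[0]));return m[1]
def plan(wps,start=None,vmax=38,tmax=.11):
    "wps: (x,y,z,psi,grip%,hold rows); prints calls of 5 rows"
    o,p,s,M=state();q0=o['qpos'];s0=s;p0=p.copy();rows=[]
    if start: p,s=np.array(start[:3],float),start[3]
    for x,y,z,psi,g,h in wps:
        t=np.array([x,y,z],float);psi=s if psi is None else psi
        n=int(max(np.ceil(np.linalg.norm(t-p)/vmax),np.ceil(abs(psi-s)/tmax)))
        for k in range(n):
            d=(t-p)/(n-k);a=round(float(psi-s)/(n-k),3)
            l=np.array([-d[2],d[0]*np.cos(s)+d[1]*np.sin(s),d[0]*np.sin(s)-d[1]*np.cos(s)])/10
            l=l.round(2)+0.
            rows.append((l.tolist(),[round(-a,3)+0.,0,0],g))
            l=l*10;p=p+[l[1]*np.cos(s)+l[2]*np.sin(s),l[1]*np.sin(s)-l[2]*np.cos(s),-l[0]];s+=a
        rows+= [([0,0,0],[0,0,0],g)]*h
    while len(rows)%5: rows.append(([0,0,0],[0,0,0],g))
    print('end',p.round(1),round(s,3),'q5~',round(q0[5]-((s-s0)-(np.arctan2(p[1],p[0])-np.arctan2(p0[1],p0[0]))),2))
    for i in range(0,len(rows),5): print(json.dumps([{"gripper":g,"delta_pos":d,"dr":r} for d,r,g in rows[i:i+5]],separators=(',',':')))
E
python3 - <<'E'
from plan import *
o,p,s,M=state();print(s,M.round(3).tolist(),K(-167,-45),K(-53,0))
k=K(-167,-45);a=pick(KY+np.pi/2,k,K(-107,-105),np.pi/2)
plan([(*k,150,a,30,0),(*k,48,a,30,1)])
E
```

```text
1.3229935942276903 [[-0.0, 0.245, 0.969], [-0.001, 0.969, -0.245], [-1.0, -0.001, -0.0]] [564.10942898 318.22511359] [589.02953305 198.22516187]
psi -0.171 worst q5 0.92
end [564.1 318.2  48. ] -0.171 q5~ 0.67
[{"gripper":30,"delta_pos":[0.57,-1.27,3.35],"dr":[0.107,0,0]},{"gripper":30,"delta_pos":[0.57,-0.9,3.47],"dr":[0.107,0,0]},{"gripper":30,"delta_pos":[0.57,-0.53,3.54],"dr":[0.107,0,0]},{"gripper":30,"delta_pos":[0.57,-0.15,3.58],"dr":[0.107,0,0]},{"gripper":30,"delta_pos":[0.57,0.24,3.57],"dr":[0.107,0,0]}]
[{"gripper":30,"delta_pos":[0.57,0.62,3.53],"dr":[0.107,0,0]},{"gripper":30,"delta_pos":[0.57,0.99,3.44],"dr":[0.107,0,0]},{"gripper":30,"delta_pos":[0.57,1.35,3.32],"dr":[0.106,0,0]},{"gripper":30,"delta_pos":[0.57,1.69,3.16],"dr":[0.107,0,0]},{"gripper":30,"delta_pos":[0.57,2.02,2.96],"dr":[0.106,0,0]}]
[{"gripper":30,"delta_pos":[0.57,2.32,2.72],"dr":[0.107,0,0]},{"gripper":30,"delta_pos":[0.58,2.6,2.46],"dr":[0.106,0,0]},{"gripper":30,"delta_pos":[0.57,2.85,2.17],"dr":[0.107,0,0]},{"gripper":30,"delta_pos":[0.58,3.06,1.86],"dr":[0.106,0,0]},{"gripper":30,"delta_pos":[3.4,0.0,0.0],"dr":[0.0,0,0]}]
[{"gripper":30,"delta_pos":[3.4,0.0,0.0],"dr":[0.0,0,0]},{"gripper":30,"delta_pos":[3.4,0.0,0.0],"dr":[0.0,0,0]},{"gripper":30,"delta_pos":[0,0,0],"dr":[0,0,0]},{"gripper":30,"delta_pos":[0,0,0],"dr":[0,0,0]},{"gripper":30,"delta_pos":[0,0,0],"dr":[0,0,0]}]
```

Request:
apply_moves --increments '[{"gripper":45,"delta_pos":[0.57,-1.27,3.35],"dr":[0.107,0,0]},{"gripper":45,"delta_pos":[0.57,-0.9,3.47],"dr":[0.107,0,0]},{"gripper":45,"delta_pos":[0.57,-0.53,3.54],"dr":[0.107,0,0]},{"gripper":45,"delta_pos":[0.57,-0.15,3.58],"dr":[0.107,0,0]},{"gripper":45,"delta_pos":[0.57,0.24,3.57],"dr":[0.107,0,0]}]'

```text
t: 0.52
ee_pos: [301.0, 502.0, 201.6]
orientation: [0.615, 1.482, -0.616]
ft_force: [0.1, 1.0, 0.3]
width: 58.1
```

Request:
apply_moves --increments '[{"gripper":45,"delta_pos":[0.57,0.62,3.53],"dr":[0.107,0,0]},{"gripper":45,"delta_pos":[0.57,0.99,3.44],"dr":[0.107,0,0]},{"gripper":45,"delta_pos":[0.57,1.35,3.32],"dr":[0.106,0,0]},{"gripper":45,"delta_pos":[0.57,1.69,3.16],"dr":[0.107,0,0]},{"gripper":45,"delta_pos":[0.57,2.02,2.96],"dr":[0.106,0,0]}]'

```text
t: 0.93
ee_pos: [448.0, 399.3, 173.1]
orientation: [1.023, 1.317, -1.024]
ft_force: [0.8, 0.8, 0.8]
width: 39.1
```

Request:
apply_moves --increments '[{"gripper":45,"delta_pos":[0.57,2.32,2.72],"dr":[0.107,0,0]},{"gripper":45,"delta_pos":[0.58,2.6,2.46],"dr":[0.106,0,0]},{"gripper":45,"delta_pos":[0.57,2.85,2.17],"dr":[0.107,0,0]},{"gripper":45,"delta_pos":[0.58,3.06,1.86],"dr":[0.106,0,0]},{"gripper":45,"delta_pos":[0,0,0],"dr":[0,0,0]}]'

```text
t: 1.35
ee_pos: [568.3, 314.9, 149.4]
orientation: [1.34, 1.117, -1.341]
ft_force: [-1.0, -0.5, -1.0]
width: 39.5
```

```bash
python3 - <<'E'
from plan import *
d=grab('side');o,p,s,M=state();print(p,s,o['qpos'].round(3))
cv2.imwrite('pics/s1.png',cv2.resize(d['img'][110:230,220:340,::-1],None,fx=5,fy=5,interpolation=cv2.INTER_CUBIC))
o,p,s,M=state();print(p,s)
k=K(-167,-45)
plan([(k[0]-2,k[1],48,-.171,45,2)])
E
```

```text
[566.04754847 316.33151685 149.53437775] -0.1753725074486647 [ 0.491  0.552  1.628 -0.     0.963  0.667]
[566.04754847 316.33151685 149.53437775] -0.1753725074486647
end [562.1 318.2  48. ] -0.171 q5~ 0.67
[{"gripper":45,"delta_pos":[3.38,-0.14,-0.04],"dr":[-0.001,0,0]},{"gripper":45,"delta_pos":[3.39,-0.14,-0.04],"dr":[-0.002,0,0]},{"gripper":45,"delta_pos":[3.38,-0.14,-0.04],"dr":[-0.001,0,0]},{"gripper":45,"delta_pos":[0,0,0],"dr":[0,0,0]},{"gripper":45,"delta_pos":[0,0,0],"dr":[0,0,0]}]
```

View pics/s1.png

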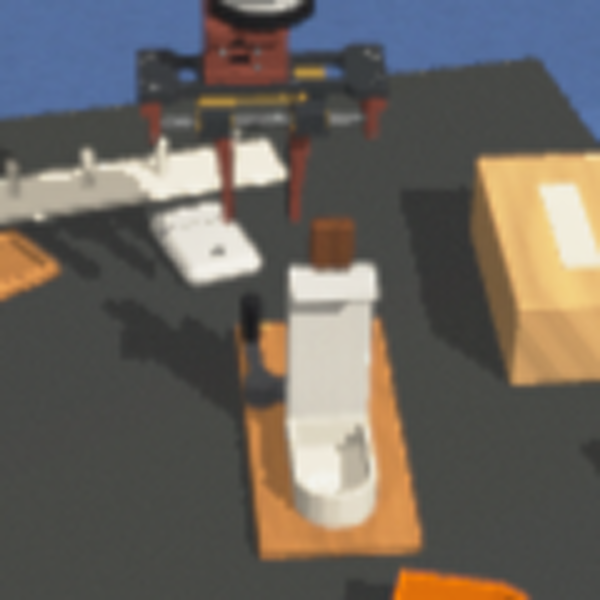

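The picture shows the gripper above the knob, with fingers either side of it in jaw direction. Descending.

Request:
apply_moves --increments '[{"gripper":45,"delta_pos":[3.4,-0.1,0],"dr":[0,0,0]},{"gripper":45,"delta_pos":[3.4,-0.1,0],"dr":[0,0,0]},{"gripper":45,"delta_pos":[3.4,0,0],"dr":[0,0,0]},{"gripper":45,"delta_pos":[0,0,0],"dr":[0,0,0]},{"gripper":45,"delta_pos":[0,0,0],"dr":[0,0,0]}]'

```text
t: 1.82
ee_pos: [560.1, 319.0, 47.3]
orientation: [1.329, 1.126, -1.337]
ft_force: [0.8, 0.1, -0.3]
width: 39.8
```

Request:
apply_moves --increments '[{"gripper":0,"delta_pos":[0,0,0],"dr":[0,0,0]},{"gripper":0,"delta_pos":[0,0,0],"dr":[0,0,0]},{"gripper":0,"delta_pos":[0,0,0],"dr":[0,0,0]},{"gripper":0,"delta_pos":[0,0,0],"dr":[0,0,0]},{"gripper":0,"delta_pos":[0,0,0],"dr":[0,0,0]}]'

```text
t: 2.23
ee_pos: [563.2, 319.8, 50.5]
orientation: [1.337, 1.123, -1.331]
ft_force: [-0.2, 0.9, 6.8]
width: 15.5
```

```bash
python3 - <<'E'
from plan import *
o,p,s,M=state();print(p,s,o['width'],o['ft_force'])
c=(562.1,318.6,48,-.171)
piv=K(-107,-45)
w=[]
for i in range(1,17):
    a=i*.1 if i<16 else 1.57
    x,y=K(-107-60*np.cos(a),-45-60*np.sin(a)); w.append((x-(0 if i>3 else (2-.5*i)),y,48,-.171+a,24,0))
w[-1]=(*w[-1][:5],2)
plan(w,start=c)
E
```

```text
[563.19528426 319.77445082  50.4724789 ] -0.17106780773843225 15.45130864503866 [-0.2094823   0.90440859  6.80730484]
end [494.7 269.4  48. ] 1.399 q5~ -0.92
[{"gripper":24,"delta_pos":[0.0,-0.54,0.06],"dr":[-0.1,0,0]},{"gripper":24,"delta_pos":[0.0,-0.55,0.02],"dr":[-0.1,0,0]},{"gripper":24,"delta_pos":[0.0,-0.55,0.04],"dr":[-0.1,0,0]},{"gripper":24,"delta_pos":[0.0,-0.55,0.03],"dr":[-0.1,0,0]},{"gripper":24,"delta_pos":[0.0,-0.6,0.03],"dr":[-0.1,0,0]}]
[{"gripper":24,"delta_pos":[0.0,-0.6,0.03],"dr":[-0.1,0,0]},{"gripper":24,"delta_pos":[0.0,-0.6,0.03],"dr":[-0.1,0,0]},{"gripper":24,"delta_pos":[0.0,-0.6,0.03],"dr":[-0.1,0,0]},{"gripper":24,"delta_pos":[0.0,-0.6,0.03],"dr":[-0.1,0,0]},{"gripper":24,"delta_pos":[0.0,-0.59,0.03],"dr":[-0.1,0,0]}]
[{"gripper":24,"delta_pos":[0.0,-0.6,0.03],"dr":[-0.1,0,0]},{"gripper":24,"delta_pos":[0.0,-0.6,0.03],"dr":[-0.1,0,0]},{"gripper":24,"delta_pos":[0.0,-0.6,0.03],"dr":[-0.1,0,0]},{"gripper":24,"delta_pos":[0.0,-0.6,0.03],"dr":[-0.1,0,0]},{"gripper":24,"delta_pos":[0.0,-0.6,0.03],"dr":[-0.1,0,0]}]
[{"gripper":24,"delta_pos":[0.0,-0.42,0.01],"dr":[-0.07,0,0]},{"gripper":24,"delta_pos":[0,0,0],"dr":[0,0,0]},{"gripper":24,"delta_pos":[0,0,0],"dr":[0,0,0]},{"gripper":24,"delta_pos":[0,0,0],"dr":[0,0,0]},{"gripper":24,"delta_pos":[0,0,0],"dr":[0,0,0]}]
```

Request:
apply_moves --increments '[{"gripper":24,"delta_pos":[0,-0.54,0.05],"dr":[-0.1,0,0]},{"gripper":24,"delta_pos":[0,-0.55,0.03],"dr":[-0.1,0,0]},{"gripper":24,"delta_pos":[0,-0.55,0.03],"dr":[-0.1,0,0]},{"gripper":24,"delta_pos":[0,-0.55,0.03],"dr":[-0.1,0,0]},{"gripper":24,"delta_pos":[0,-0.6,0.03],"dr":[-0.1,0,0]}]'

```text
t: 2.65
ee_pos: [535.3, 316.7, 49.5]
orientation: [0.961, 1.348, -0.958]
ft_force: [1.7, -0.2, 0.6]
width: 21.2
```

Request:
apply_moves --increments '[{"gripper":24,"delta_pos":[0,-0.6,0.03],"dr":[-0.1,0,0]},{"gripper":24,"delta_pos":[0,-0.6,0.03],"dr":[-0.1,0,0]},{"gripper":24,"delta_pos":[0,-0.6,0.03],"dr":[-0.1,0,0]},{"gripper":24,"delta_pos":[0,-0.6,0.03],"dr":[-0.1,0,0]},{"gripper":24,"delta_pos":[0,-0.6,0.03],"dr":[-0.1,0,0]}]'

```text
t: 3.07
ee_pos: [510.3, 300.4, 49.4]
orientation: [0.577, 1.492, -0.575]
ft_force: [0.9, 0.6, -0.6]
width: 21.0
```

Request:
apply_moves --increments '[{"gripper":24,"delta_pos":[0,-0.6,0.03],"dr":[-0.1,0,0]},{"gripper":24,"delta_pos":[0,-0.6,0.03],"dr":[-0.1,0,0]},{"gripper":24,"delta_pos":[0,-0.6,0.03],"dr":[-0.1,0,0]},{"gripper":24,"delta_pos":[0,-0.6,0.03],"dr":[-0.1,0,0]},{"gripper":24,"delta_pos":[0,-0.6,0.03],"dr":[-0.1,0,0]}]'

```text
t: 3.48
ee_pos: [496.2, 274.1, 49.4]
orientation: [0.187, 1.561, -0.185]
ft_force: [0.3, 1.3, 0.1]
width: 21.2
```

Request:
apply_moves --increments '[{"gripper":24,"delta_pos":[0,-0.5,0],"dr":[-0.07,0,0]},{"gripper":24,"delta_pos":[0,-0.3,0],"dr":[0,0,0]},{"gripper":24,"delta_pos":[0,0,0],"dr":[0,0,0]},{"gripper":24,"delta_pos":[0,0,0],"dr":[0,0,0]},{"gripper":24,"delta_pos":[0,0,0],"dr":[0,0,0]}]'

```text
t: 3.9
ee_pos: [494.7, 267.6, 49.4]
orientation: [0.139, 1.565, -0.135]
ft_force: [-1.3, 7.7, -0.3]
width: 21.3
```

```bash
python3 - <<'E'
from plan import *
o,p,s,M=state();print(p,s,o['width'],o['ft_force'],o['qpos'][5])
c=(*p[:2],48,1.399)
g=K(-53,0)
plan([(p[0],p[1],100,None,45,0),(p[0],p[1],235,None,60,0),(*g,225,1.399,60,0),(*g,180,1.399,60,3)],start=c)
E
```

```text
[494.68254632 267.57056501  49.40998652] 1.3963513188427092 21.28741853574859 [-1.34585653  7.74770291 -0.31911328] -0.9239533806298208
end [589.  198.2 180. ] 1.399 q5~ -1.1
[{"gripper":45,"delta_pos":[-2.6,0.0,0.0],"dr":[0.0,0,0]},{"gripper":45,"delta_pos":[-2.6,0.0,0.0],"dr":[0.0,0,0]},{"gripper":60,"delta_pos":[-3.38,0.0,0.0],"dr":[0.0,0,0]},{"gripper":60,"delta_pos":[-3.37,0.0,0.0],"dr":[0.0,0,0]},{"gripper":60,"delta_pos":[-3.38,0.0,0.0],"dr":[0.0,0,0]}]
[{"gripper":60,"delta_pos":[-3.37,0.0,0.0],"dr":[0.0,0,0]},{"gripper":60,"delta_pos":[0.25,-1.3,2.62],"dr":[0.0,0,0]},{"gripper":60,"delta_pos":[0.25,-1.31,2.62],"dr":[0.0,0,0]},{"gripper":60,"delta_pos":[0.25,-1.3,2.62],"dr":[0.0,0,0]},{"gripper":60,"delta_pos":[0.25,-1.31,2.62],"dr":[0.0,0,0]}]
[{"gripper":60,"delta_pos":[2.25,0.0,0.0],"dr":[0.0,0,0]},{"gripper":60,"delta_pos":[2.25,0.0,0.0],"dr":[0.0,0,0]},{"gripper":60,"delta_pos":[0,0,0],"dr":[0,0,0]},{"gripper":60,"delta_pos":[0,0,0],"dr":[0,0,0]},{"gripper":60,"delta_pos":[0,0,0],"dr":[0,0,0]}]
```

Request:
apply_moves --increments '[{"gripper":50,"delta_pos":[0,0,0],"dr":[0,0,0]},{"gripper":50,"delta_pos":[-2,0,0],"dr":[0,0,0]},{"gripper":60,"delta_pos":[-3.2,0,0],"dr":[0,0,0]},{"gripper":60,"delta_pos":[-3.4,0,0],"dr":[0,0,0]},{"gripper":60,"delta_pos":[-3.4,0,0],"dr":[0,0,0]}]'

```text
t: 4.32
ee_pos: [493.5, 265.6, 169.9]
orientation: [0.136, 1.568, -0.137]
ft_force: [0.1, 0.1, -0.3]
width: 50.2
```

Request:
apply_moves --increments '[{"gripper":60,"delta_pos":[-3.4,0,0],"dr":[0,0,0]},{"gripper":60,"delta_pos":[-3.3,0,0],"dr":[0,0,0]},{"gripper":60,"delta_pos":[0,-1.8,3.5],"dr":[0,0,0]},{"gripper":60,"delta_pos":[0,-1.8,3.5],"dr":[0,0,0]},{"gripper":60,"delta_pos":[0,-1.6,3.5],"dr":[0,0,0]}]'

```text
t: 4.73
ee_pos: [589.6, 196.2, 237.4]
orientation: [0.136, 1.564, -0.135]
ft_force: [0.9, 0.2, -0.2]
width: 52.4
```

Request:
apply_moves --increments '[{"gripper":60,"delta_pos":[0,0,0],"dr":[0,0,0]},{"gripper":60,"delta_pos":[0,0,0],"dr":[0,0,0]},{"gripper":60,"delta_pos":[0,0,0],"dr":[0,0,0]},{"gripper":60,"delta_pos":[0,0,0],"dr":[0,0,0]},{"gripper":60,"delta_pos":[0,0,0],"dr":[0,0,0]}]'

```text
t: 5.15
ee_pos: [587.5, 197.7, 235.6]
orientation: [0.134, 1.567, -0.134]
ft_force: [-0.2, -0.7, -0.1]
width: 52.6
```

```bash
python3 - <<'E'
from plan import *
o,p,s,M=state();print(p,s,o['width'],o['ft_force'],K(-53,0))
plan([(*K(-53,0),180,1.399,60,1)])
E
```

```text
[587.52997233 197.66128789 235.59645826] 1.3999352606173325 52.64648060166662 [-0.23633378 -0.72663782 -0.06498801] [589.02953305 198.22516187]
end [589.  198.2 180. ] 1.399 q5~ -1.09
[{"gripper":60,"delta_pos":[2.78,0.04,0.07],"dr":[0.0,0,0]},{"gripper":60,"delta_pos":[2.78,0.04,0.07],"dr":[0.001,0,0]},{"gripper":60,"delta_pos":[0,0,0],"dr":[0,0,0]},{"gripper":60,"delta_pos":[0,0,0],"dr":[0,0,0]},{"gripper":60,"delta_pos":[0,0,0],"dr":[0,0,0]}]
```

Request:
apply_moves --increments '[{"gripper":60,"delta_pos":[2.8,0.04,0.07],"dr":[0,0,0]},{"gripper":60,"delta_pos":[2.7,0.04,0.07],"dr":[0,0,0]},{"gripper":60,"delta_pos":[0,0,0],"dr":[0,0,0]},{"gripper":0,"delta_pos":[0,0,0],"dr":[0,0,0]},{"gripper":0,"delta_pos":[0,0,0],"dr":[0,0,0]}]'

```text
t: 5.57
ee_pos: [590.3, 198.1, 181.8]
orientation: [0.135, 1.566, -0.134]
ft_force: [0.2, -0.0, 0.9]
width: 42.9
```

Request:
apply_moves --increments '[{"gripper":0,"delta_pos":[0,0,0],"dr":[0,0,0]},{"gripper":0,"delta_pos":[0,0,0],"dr":[0,0,0]},{"gripper":0,"delta_pos":[0,0,0],"dr":[0,0,0]},{"gripper":0,"delta_pos":[0,0,0],"dr":[0,0,0]},{"gripper":0,"delta_pos":[0,0,0],"dr":[0,0,0]}]'

```text
t: 5.98
ee_pos: [590.7, 198.7, 181.6]
orientation: [0.137, 1.565, -0.133]
ft_force: [-0.0, 6.0, 2.0]
width: 14.2
```

Request:
apply_moves --increments '[{"gripper":0,"delta_pos":[0,1,0],"dr":[0,0,0]},{"gripper":0,"delta_pos":[0,1.5,0],"dr":[0,0,0]},{"gripper":0,"delta_pos":[0,1.5,0],"dr":[0,0,0]},{"gripper":0,"delta_pos":[0,1.5,0],"dr":[0,0,0]},{"gripper":0,"delta_pos":[0,1.5,0],"dr":[0,0,0]}]'

```text
t: 6.4
ee_pos: [602.9, 267.9, 181.5]
orientation: [0.135, 1.565, -0.135]
ft_force: [0.8, -2.4, 6.3]
width: 13.9
```

Request:
apply_moves --increments '[{"gripper":0,"delta_pos":[0,1.5,0],"dr":[0,0,0]},{"gripper":0,"delta_pos":[0,1.0,0],"dr":[0,0,0]},{"gripper":0,"delta_pos":[0,0.5,0],"dr":[0,0,0]},{"gripper":0,"delta_pos":[0,0,0],"dr":[0,0,0]},{"gripper":0,"delta_pos":[0,0,0],"dr":[0,0,0]}]'

```text
t: 6.82
ee_pos: [608.1, 297.4, 181.5]
orientation: [0.135, 1.565, -0.134]
ft_force: [1.3, -0.1, 5.9]
width: 13.6
```

Request:
apply_moves --increments '[{"gripper":60,"delta_pos":[0,0,0],"dr":[0,0,0]},{"gripper":60,"delta_pos":[0,0,0],"dr":[0,0,0]},{"gripper":70,"delta_pos":[-1,0,0],"dr":[0,0,0]},{"gripper":88,"delta_pos":[-3.5,0,0],"dr":[0,0,0]},{"gripper":88,"delta_pos":[-3.5,0,0],"dr":[0,0,0]}]'

```text
t: 7.23
ee_pos: [605.9, 295.8, 259.9]
orientation: [0.133, 1.571, -0.137]
ft_force: [0.7, 0.6, 0.6]
width: 43.5
```

```bash
python3 - <<'E'
from plan import *
D=[grab('top'),grab('side')]
for r in dishes(D): print([float(v) for v in r])
P=cloud(D[1]);m=(P[...,2]>198)&(P[...,2]<212)&(P[...,0]>500)&(P[...,0]<690)&(P[...,1]>200)&(P[...,1]<340);print(P[m].mean(0) if m.any() else 0)
o,p,s,M=state();print(p,s)
G=-8
def grip(x,y,w): return np.array([x+G*np.cos(w),y+G*np.sin(w)])
a=grip(461.4,-125.1,-1.734);k=K(G,0)
psi=pick(-1.734+np.pi/2,a,k,KY+1.734)
plan([(*a,150,psi,88,0),(*a,70,psi,88,2)],start=(608.1,297.4,261,1.399))
E
```

```text
[252.0, 411.651, -287.937, 0.754, 1.487]
[188.0, 461.414, -125.278, -1.732, 1.32]
[245.0, 587.137, -349.255, -2.207, 1.487]
[93.0, 579.253, 145.08, -1.751, 1.463]
[206.0, 606.703, -169.14, -0.648, 1.645]
[46.0, 615.891, 336.483, 1.339, 2.046]
[38.0, 835.938, -187.895, -2.098, 1.372]
[605.03346111 293.75615726 201.87144596]
[610.12339224 297.69856371 267.66372483] 1.3991085389597129
psi -0.163 worst q5 0.41
end [ 462.7 -117.3   70. ] -0.163 q5~ -0.1
[{"gripper":88,"delta_pos":[0.74,-2.89,-0.48],"dr":[0.104,0,0]},{"gripper":88,"delta_pos":[0.74,-2.92,-0.18],"dr":[0.104,0,0]},{"gripper":88,"delta_pos":[0.74,-2.93,0.12],"dr":[0.104,0,0]},{"gripper":88,"delta_pos":[0.74,-2.9,0.43],"dr":[0.104,0,0]},{"gripper":88,"delta_pos":[0.74,-2.84,0.73],"dr":[0.104,0,0]}]
[{"gripper":88,"delta_pos":[0.74,-2.75,1.02],"dr":[0.104,0,0]},{"gripper":88,"delta_pos":[0.74,-2.63,1.3],"dr":[0.104,0,0]},{"gripper":88,"delta_pos":[0.74,-2.48,1.56],"dr":[0.104,0,0]},{"gripper":88,"delta_pos":[0.74,-2.3,1.81],"dr":[0.104,0,0]},{"gripper":88,"delta_pos":[0.74,-2.1,2.04],"dr":[0.104,0,0]}]
[{"gripper":88,"delta_pos":[0.74,-1.88,2.24],"dr":[0.104,0,0]},{"gripper":88,"delta_pos":[0.74,-1.63,2.43],"dr":[0.105,0,0]},{"gripper":88,"delta_pos":[0.74,-1.37,2.59],"dr":[0.104,0,0]},{"gripper":88,"delta_pos":[0.74,-1.1,2.71],"dr":[0.105,0,0]},{"gripper":88,"delta_pos":[0.74,-0.8,2.82],"dr":[0.104,0,0]}]
[{"gripper":88,"delta_pos":[2.67,0.0,0.0],"dr":[0.0,0,0]},{"gripper":88,"delta_pos":[2.66,0.0,0.0],"dr":[0.0,0,0]},{"gripper":88,"delta_pos":[2.67,0.0,0.0],"dr":[0.0,0,0]},{"gripper":88,"delta_pos":[0,0,0],"dr":[0,0,0]},{"gripper":88,"delta_pos":[0,0,0],"dr":[0,0,0]}]
```

Request:
apply_moves --increments '[{"gripper":88,"delta_pos":[0.74,-2.89,-0.48],"dr":[0.104,0,0]},{"gripper":88,"delta_pos":[0.74,-2.92,-0.18],"dr":[0.104,0,0]},{"gripper":88,"delta_pos":[0.74,-2.93,0.12],"dr":[0.104,0,0]},{"gripper":88,"delta_pos":[0.74,-2.9,0.43],"dr":[0.104,0,0]},{"gripper":88,"delta_pos":[0.74,-2.84,0.73],"dr":[0.104,0,0]}]'

```text
t: 7.75
ee_pos: [557.9, 156.8, 223.4]
orientation: [0.545, 1.501, -0.545]
ft_force: [0.7, 0.0, 0.3]
width: 77.1
```

Request:
apply_moves --increments '[{"gripper":88,"delta_pos":[0.74,-2.75,1.02],"dr":[0.104,0,0]},{"gripper":88,"delta_pos":[0.74,-2.63,1.3],"dr":[0.104,0,0]},{"gripper":88,"delta_pos":[0.74,-2.48,1.56],"dr":[0.104,0,0]},{"gripper":88,"delta_pos":[0.74,-2.3,1.81],"dr":[0.104,0,0]},{"gripper":88,"delta_pos":[0.74,-2.1,2.04],"dr":[0.104,0,0]}]'

```text
t: 8.17
ee_pos: [509.6, 18.5, 186.5]
orientation: [0.945, 1.356, -0.944]
ft_force: [-0.1, -0.9, -0.3]
width: 77.4
```

Request:
apply_moves --increments '[{"gripper":88,"delta_pos":[0.74,-1.88,2.24],"dr":[0.104,0,0]},{"gripper":88,"delta_pos":[0.74,-1.63,2.43],"dr":[0.105,0,0]},{"gripper":88,"delta_pos":[0.74,-1.37,2.59],"dr":[0.104,0,0]},{"gripper":88,"delta_pos":[0.74,-1.1,2.71],"dr":[0.105,0,0]},{"gripper":88,"delta_pos":[0.74,-0.8,2.82],"dr":[0.104,0,0]}]'

```text
t: 8.58
ee_pos: [461.2, -119.7, 149.5]
orientation: [1.332, 1.125, -1.332]
ft_force: [-0.7, -1.0, -1.4]
width: 77.0
```

Request:
apply_moves --increments '[{"gripper":88,"delta_pos":[2.7,0,0],"dr":[0,0,0]},{"gripper":88,"delta_pos":[2.7,0,0],"dr":[0,0,0]},{"gripper":88,"delta_pos":[2.6,0,0],"dr":[0,0,0]},{"gripper":88,"delta_pos":[0,0,0],"dr":[0,0,0]},{"gripper":88,"delta_pos":[0,0,0],"dr":[0,0,0]}]'

```text
t: 9.0
ee_pos: [460.9, -118.3, 69.0]
orientation: [1.327, 1.131, -1.33]
ft_force: [0.8, 0.7, -0.2]
width: 77.3
```

```bash
sed -i 's/^KO=.*/KO=np.array([579.6,145.5]);KY=-1.746/' plan.py; cat >> plan.py <<'E'
G=-8
def grip(x,y,w): return np.array([x+G*np.cos(w),y+G*np.sin(w)])
E
python3 - <<'E'
from plan import *
D=[grab('top'),grab('side')]
for r in dishes(D): print([float(v) for v in r])
o,p,s,M=state();print(p,s)
plan([(*grip(461.4,-125.2,-1.733),24.5,-.163,88,3)])
E
```

```text
[223.0, 411.861, -287.95, 0.754, 1.457]
[94.0, 460.808, -125.83, -1.734, 1.797]
[240.0, 587.229, -349.067, -2.209, 1.501]
[89.0, 579.229, 145.504, -1.743, 1.357]
[192.0, 606.68, -169.269, -0.643, 1.597]
[46.0, 843.597, -200.103, -3.063, 1.456]
[ 462.64189224 -118.65101934   70.74174292] -0.1627198006461256
end [ 462.7 -117.3   24.5] -0.163 q5~ -0.11
[{"gripper":88,"delta_pos":[2.31,-0.01,-0.07],"dr":[0.0,0,0]},{"gripper":88,"delta_pos":[2.31,-0.01,-0.06],"dr":[0.0,0,0]},{"gripper":88,"delta_pos":[0,0,0],"dr":[0,0,0]},{"gripper":88,"delta_pos":[0,0,0],"dr":[0,0,0]},{"gripper":88,"delta_pos":[0,0,0],"dr":[0,0,0]}]
```

Request:
apply_moves --increments '[{"gripper":88,"delta_pos":[2.3,0,0],"dr":[0,0,0]},{"gripper":88,"delta_pos":[2.2,0,0],"dr":[0,0,0]},{"gripper":88,"delta_pos":[0,0,0],"dr":[0,0,0]},{"gripper":88,"delta_pos":[0,0,0],"dr":[0,0,0]},{"gripper":0,"delta_pos":[0,0,0],"dr":[0,0,0]}]'

```text
t: 9.52
ee_pos: [462.8, -118.8, 26.2]
orientation: [1.329, 1.126, -1.327]
ft_force: [-0.1, -0.4, -0.7]
width: 73.3
```

Request:
apply_moves --increments '[{"gripper":0,"delta_pos":[0,0,0],"dr":[0,0,0]},{"gripper":0,"delta_pos":[0,0,0],"dr":[0,0,0]},{"gripper":0,"delta_pos":[0,0,0],"dr":[0,0,0]},{"gripper":0,"delta_pos":[0,0,0],"dr":[0,0,0]},{"gripper":0,"delta_pos":[-1,0,0],"dr":[0,0,0]}]'

```text
t: 9.93
ee_pos: [461.3, -118.5, 34.6]
orientation: [1.328, 1.129, -1.329]
ft_force: [-0.3, -0.3, -1.0]
width: 57.7
```

```bash
python3 - <<'E'
from plan import *
o,p,s,M=state();print(p,s,o['width'],o['ft_force'])
psi=-.163+KY+1.734
plan([(462.7,-117.3,110,None,0,0),(*K(G,0),110,psi,0,3)],start=(462.7,-117.3,35,-.163))
E
```

```text
[ 461.32286237 -118.4847713    34.57469331] -0.16305079046731485 57.72119547446607 [-0.30899034 -0.32271396 -0.95632363]
end [581.  153.4 110. ] -0.175 q5~ 0.41
[{"gripper":0,"delta_pos":[-3.75,0.0,0.0],"dr":[0.0,0,0]},{"gripper":0,"delta_pos":[-3.75,0.0,0.0],"dr":[0.0,0,0]},{"gripper":0,"delta_pos":[0.0,0.91,-3.58],"dr":[0.002,0,0]},{"gripper":0,"delta_pos":[0.0,0.9,-3.58],"dr":[0.001,0,0]},{"gripper":0,"delta_pos":[0.0,0.9,-3.58],"dr":[0.002,0,0]}]
[{"gripper":0,"delta_pos":[0.0,0.89,-3.58],"dr":[0.001,0,0]},{"gripper":0,"delta_pos":[0.0,0.89,-3.58],"dr":[0.002,0,0]},{"gripper":0,"delta_pos":[0.0,0.88,-3.59],"dr":[0.001,0,0]},{"gripper":0,"delta_pos":[0.0,0.88,-3.59],"dr":[0.002,0,0]},{"gripper":0,"delta_pos":[0.0,0.87,-3.59],"dr":[0.001,0,0]}]
[{"gripper":0,"delta_pos":[0,0,0],"dr":[0,0,0]},{"gripper":0,"delta_pos":[0,0,0],"dr":[0,0,0]},{"gripper":0,"delta_pos":[0,0,0],"dr":[0,0,0]},{"gripper":0,"delta_pos":[0,0,0],"dr":[0,0,0]},{"gripper":0,"delta_pos":[0,0,0],"dr":[0,0,0]}]
```

Request:
apply_moves --increments '[{"gripper":0,"delta_pos":[-3.8,0,0],"dr":[0,0,0]},{"gripper":0,"delta_pos":[-3.7,0,0],"dr":[0,0,0]},{"gripper":0,"delta_pos":[0,0.91,-3.58],"dr":[0.002,0,0]},{"gripper":0,"delta_pos":[0,0.9,-3.58],"dr":[0.001,0,0]},{"gripper":0,"delta_pos":[0,0.9,-3.58],"dr":[0.002,0,0]}]'

```text
t: 10.35
ee_pos: [507.0, -16.5, 111.7]
orientation: [1.335, 1.122, -1.332]
ft_force: [0.5, -0.0, -0.5]
width: 57.8
```

Request:
apply_moves --increments '[{"gripper":0,"delta_pos":[0,0.89,-3.58],"dr":[0.001,0,0]},{"gripper":0,"delta_pos":[0,0.89,-3.58],"dr":[0.002,0,0]},{"gripper":0,"delta_pos":[0,0.88,-3.59],"dr":[0.001,0,0]},{"gripper":0,"delta_pos":[0,0.88,-3.59],"dr":[0.002,0,0]},{"gripper":0,"delta_pos":[0,0.87,-3.59],"dr":[0.001,0,0]}]'

```text
t: 10.77
ee_pos: [580.3, 153.9, 110.6]
orientation: [1.337, 1.121, -1.337]
ft_force: [0.7, -0.3, -0.5]
width: 58.1
```

Request:
apply_moves --increments '[{"gripper":0,"delta_pos":[0,0,0],"dr":[0,0,0]},{"gripper":0,"delta_pos":[0,0,0],"dr":[0,0,0]},{"gripper":0,"delta_pos":[0,0,0],"dr":[0,0,0]},{"gripper":0,"delta_pos":[0,0,0],"dr":[0,0,0]},{"gripper":0,"delta_pos":[0,0,0],"dr":[0,0,0]}]'

```text
t: 11.18
ee_pos: [579.5, 150.8, 109.8]
orientation: [1.337, 1.121, -1.339]
ft_force: [-0.5, 0.4, -0.9]
width: 58.0
```

```bash
python3 - <<'E'
from plan import *
d=[grab('side'),grab('top')]
cv2.imwrite('pics/s2.png',cv2.resize(d[0]['img'][120:230,240:340,::-1],None,fx=5,fy=5,interpolation=cv2.INTER_CUBIC))
o,p,s,M=state();print(p,s,o['width'],o['ft_force'])
for z in (124,128):
  for dd in ([d[0]],[d[1]],d):print(z,[[float(v) for v in r] for r in dishes(dd,z-5,z+4,(500,660,60,220))])
E
```

```text
[579.82803472 150.93611371 109.81900031] -0.17649661465111524 57.92745869364268 [-0.35729304 -0.26300401 -0.78091337]
124 [[80.0, 576.743, 143.888, -1.712, 1.942]]
124 []
124 [[102.0, 576.654, 144.095, -1.717, 1.818]]
128 [[46.0, 576.638, 143.517, -1.749, 1.955]]
128 [[27.0, 561.028, 138.678, -0.686, 1.105]]
128 [[73.0, 576.806, 144.093, -1.749, 1.723]]
```

View pics/s2.png

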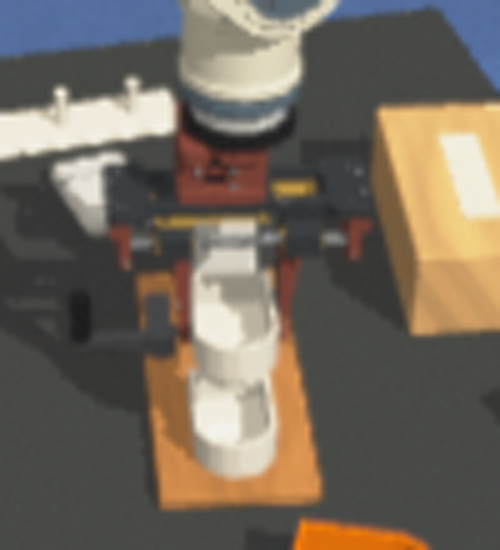

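```bash
python3 - <<'E'
from plan import *
d=[grab('side'),grab('top')]
o,p,s,M=state();print(p,s)
for nm,dd in (('side',[d[0]]),('top',[d[1]])):
  for z0,z1 in ((36,46),(118,130),(100,130)):
    P=cloud(dd[0]);m=white(dd[0])&(P[...,2]>z0)&(P[...,2]<z1)&(P[...,0]>530)&(P[...,0]<630)&(P[...,1]>85)&(P[...,1]<205)
    q=P[m]; 
    if len(q)>10: 
      L=R.from_euler('z',KY).as_matrix()[:2,:2];l=(q[:,:2]-KO)@L
      f=l[:,0]<20
      print(nm,z0,len(q),'keeper frame: x max',np.percentile(l[:,0],[95,99,100]).round(1),'y',np.percentile(l[f,1],[0,2,98,100]).round(1) if f.any() else 0,np.array(fit(q[:,:2],KY)).round(2))
E
```

```text
[580.01995426 151.27834848 109.78644631] -0.17613372430369265
side 36 42 keeper frame: x max [44.6 47.4 47.5] y [-29.4 -29.4  27.8  28. ] [578.36 143.7   -1.76   1.41]
side 118 95 keeper frame: x max [46.1 48.1 50.8] y [-31.3 -31.3  27.1  27.7] [576.79 143.69  -1.75   2.11]
side 100 279 keeper frame: x max [46.3 49.7 51.4] y [-31.3 -28.2  25.7  27.7] [575.8  143.39  -1.71   3.59]
top 36 20 keeper frame: x max [44.6 44.9 45. ] y 0 [ 5.7451e+02  7.6970e+01 -3.3000e-01  2.3500e+00]
top 118 31 keeper frame: x max [46.1 46.4 46.5] y 0 [568.15  77.73  -3.07   3.59]
top 100 84 keeper frame: x max [45.6 46.4 46.5] y 0 [6.0048e+02 8.8980e+01 2.2000e-01 3.8300e+00]
```

Dish held level above the bottom dish (side view), about 1.5 mm to the keeper's −y. I shift it and lower.

Request:
apply_moves --increments '[{"gripper":0,"delta_pos":[1.5,0.15,-0.1],"dr":[0,0,0]},{"gripper":0,"delta_pos":[1.5,0,0],"dr":[0,0,0]},{"gripper":0,"delta_pos":[1,0,0],"dr":[0,0,0]},{"gripper":0,"delta_pos":[0.5,0,0],"dr":[0,0,0]},{"gripper":0,"delta_pos":[0,0,0],"dr":[0,0,0]}]'

```text
t: 11.8
ee_pos: [580.9, 152.4, 63.4]
orientation: [1.335, 1.122, -1.339]
ft_force: [0.4, -0.2, -0.6]
width: 58.1
```

Request:
apply_moves --increments '[{"gripper":0,"delta_pos":[0.4,0,0],"dr":[0,0,0]},{"gripper":0,"delta_pos":[0.4,0,0],"dr":[0,0,0]},{"gripper":0,"delta_pos":[0.3,0,0],"dr":[0,0,0]},{"gripper":0,"delta_pos":[0.2,0,0],"dr":[0,0,0]},{"gripper":0,"delta_pos":[0,0,0],"dr":[0,0,0]}]'

```text
t: 12.22
ee_pos: [581.9, 152.9, 51.9]
orientation: [1.337, 1.121, -1.337]
ft_force: [-0.4, 0.6, -0.7]
width: 57.9
```

Request:
apply_moves --increments '[{"gripper":0,"delta_pos":[0.15,0,0],"dr":[0,0,0]},{"gripper":0,"delta_pos":[0,0,0],"dr":[0,0,0]},{"gripper":80,"delta_pos":[0,0,0],"dr":[0,0,0]},{"gripper":80,"delta_pos":[0,0,0],"dr":[0,0,0]},{"gripper":80,"delta_pos":[0,0,0],"dr":[0,0,0]}]'

```text
t: 12.63
ee_pos: [581.9, 152.8, 50.3]
orientation: [1.337, 1.121, -1.337]
ft_force: [-1.7, -0.4, 1.0]
width: 70.0
```

Request:
apply_moves --increments '[{"gripper":80,"delta_pos":[-1.5,0,0],"dr":[0,0,0]},{"gripper":80,"delta_pos":[-3.5,0,0],"dr":[0,0,0]},{"gripper":80,"delta_pos":[-3.5,0,0],"dr":[0,0,0]},{"gripper":88,"delta_pos":[-3.5,0,0],"dr":[0,0,0]},{"gripper":88,"delta_pos":[0,0,0],"dr":[0,0,0]}]'

```text
t: 13.05
ee_pos: [585.7, 153.8, 176.8]
orientation: [1.344, 1.116, -1.328]
ft_force: [0.6, 0.1, 0.7]
width: 76.6
```

```bash
cat >> plan.py <<'E'
def look(zs,box=(500,660,60,220)):
    D=[grab('top'),grab('side')]
    for z in zs: print('z',z,[[float(v) for v in r] for r in dishes(D,z-4,z+6,box)])
    print('loose',[[float(v) for v in r] for r in dishes(D,box=(300,700,-450,-60))])
    return D
E
python3 - <<'E'
from plan import *
look([68])
o,p,s,M=state();print(p,s)
c=(582.4,154.2,170.5,-.175)
a=grip(606.8,-169.1,-.643);k=K(G,0)
psi=pick(-.643+np.pi/2,a,k,KY+.643)
plan([(*a,150,psi,88,0),(*a,70,psi,88,2)],start=c)
E
```

```text
z 68 [[104.0, 579.213, 146.236, -1.729, 1.791]]
loose [[246.0, 411.675, -287.965, 0.752, 1.516], [245.0, 587.153, -349.211, -2.211, 1.536], [206.0, 606.802, -169.175, -0.638, 1.6]]
[582.71200599 153.03857103 171.64101437] -0.17494060731163993
psi 0.928 worst q5 1.21
end [ 600.4 -164.3   70. ] 0.928 q5~ -1.21
[{"gripper":88,"delta_pos":[0.19,0.67,2.82],"dr":[-0.1,0,0]},{"gripper":88,"delta_pos":[0.19,0.38,2.88],"dr":[-0.1,0,0]},{"gripper":88,"delta_pos":[0.19,0.09,2.9],"dr":[-0.1,0,0]},{"gripper":88,"delta_pos":[0.18,-0.2,2.89],"dr":[-0.1,0,0]},{"gripper":88,"delta_pos":[0.19,-0.49,2.86],"dr":[-0.1,0,0]}]
[{"gripper":88,"delta_pos":[0.18,-0.77,2.8],"dr":[-0.1,0,0]},{"gripper":88,"delta_pos":[0.19,-1.04,2.7],"dr":[-0.101,0,0]},{"gripper":88,"delta_pos":[0.18,-1.31,2.59],"dr":[-0.1,0,0]},{"gripper":88,"delta_pos":[0.19,-1.56,2.44],"dr":[-0.101,0,0]},{"gripper":88,"delta_pos":[0.18,-1.81,2.27],"dr":[-0.1,0,0]}]
[{"gripper":88,"delta_pos":[0.19,-2.02,2.08],"dr":[-0.101,0,0]},{"gripper":88,"delta_pos":[2.67,0.0,0.0],"dr":[0.0,0,0]},{"gripper":88,"delta_pos":[2.66,0.0,0.0],"dr":[0.0,0,0]},{"gripper":88,"delta_pos":[2.67,0.0,0.0],"dr":[0.0,0,0]},{"gripper":88,"delta_pos":[0,0,0],"dr":[0,0,0]}]
[{"gripper":88,"delta_pos":[0,0,0],"dr":[0,0,0]},{"gripper":88,"delta_pos":[0,0,0],"dr":[0,0,0]},{"gripper":88,"delta_pos":[0,0,0],"dr":[0,0,0]},{"gripper":88,"delta_pos":[0,0,0],"dr":[0,0,0]},{"gripper":88,"delta_pos":[0,0,0],"dr":[0,0,0]}]
```

Request:
apply_moves --increments '[{"gripper":88,"delta_pos":[0.19,0.67,2.82],"dr":[-0.1,0,0]},{"gripper":88,"delta_pos":[0.19,0.38,2.88],"dr":[-0.1,0,0]},{"gripper":88,"delta_pos":[0.19,0.09,2.9],"dr":[-0.1,0,0]},{"gripper":88,"delta_pos":[0.18,-0.2,2.89],"dr":[-0.1,0,0]},{"gripper":88,"delta_pos":[0.19,-0.49,2.86],"dr":[-0.1,0,0]}]'

```text
t: 13.57
ee_pos: [588.6, 6.8, 158.6]
orientation: [0.961, 1.35, -0.965]
ft_force: [1.0, 0.8, -0.3]
width: 77.3
```

Request:
apply_moves --increments '[{"gripper":88,"delta_pos":[0.18,-0.77,2.8],"dr":[-0.1,0,0]},{"gripper":88,"delta_pos":[0.19,-1.04,2.7],"dr":[-0.101,0,0]},{"gripper":88,"delta_pos":[0.18,-1.31,2.59],"dr":[-0.1,0,0]},{"gripper":88,"delta_pos":[0.19,-1.56,2.44],"dr":[-0.101,0,0]},{"gripper":88,"delta_pos":[0.18,-1.81,2.27],"dr":[-0.1,0,0]}]'

```text
t: 13.98
ee_pos: [596.8, -137.9, 149.2]
orientation: [0.578, 1.496, -0.578]
ft_force: [-0.2, 0.3, -0.6]
width: 77.3
```

Request:
apply_moves --increments '[{"gripper":88,"delta_pos":[0.19,-2.02,2.08],"dr":[-0.101,0,0]},{"gripper":88,"delta_pos":[2.7,0,0],"dr":[0,0,0]},{"gripper":88,"delta_pos":[2.7,0,0],"dr":[0,0,0]},{"gripper":88,"delta_pos":[2.6,0,0],"dr":[0,0,0]},{"gripper":88,"delta_pos":[0,0,0],"dr":[0,0,0]}]'

```text
t: 14.4
ee_pos: [594.9, -164.7, 63.0]
orientation: [0.504, 1.523, -0.505]
ft_force: [-1.7, 0.8, -0.2]
width: 77.0
```

```bash
python3 - <<'E'
from plan import *
look([68]);look([68])
o,p,s,M=state();print(p,s)
psi=.928+KY+.643
plan([(600.4,-164.3,140,None,0,0),(*K(G,0),140,psi,0,3)],start=(600.4,-164.3,35,.928))
E
```

```text
z 68 [[161.0, 579.344, 145.74, -1.747, 1.755]]
loose [[183.0, 411.45, -288.077, 0.75, 1.552], [243.0, 587.041, -349.234, -2.213, 1.389], [60.0, 606.668, -170.293, -0.597, 1.872]]
z 68 [[150.0, 579.656, 146.111, -1.736, 1.607]]
loose [[181.0, 411.439, -288.01, 0.763, 1.537], [231.0, 587.232, -348.934, -2.218, 1.505], [84.0, 605.419, -170.305, -0.606, 1.716]]
[ 600.26205493 -165.70002483   70.28142029] 0.9282648494531284
end [580.9 153.4 140. ] -0.175 q5~ 0.41
[{"gripper":0,"delta_pos":[-3.5,0.0,0.0],"dr":[0.0,0,0]},{"gripper":0,"delta_pos":[-3.5,0.0,0.0],"dr":[0.0,0,0]},{"gripper":0,"delta_pos":[-3.5,0.0,0.0],"dr":[0.0,0,0]},{"gripper":0,"delta_pos":[0.0,2.21,-1.87],"dr":[0.1,0,0]},{"gripper":0,"delta_pos":[0.0,2.01,-2.08],"dr":[0.1,0,0]}]
[{"gripper":0,"delta_pos":[0.0,1.79,-2.27],"dr":[0.1,0,0]},{"gripper":0,"delta_pos":[0.0,1.55,-2.44],"dr":[0.1,0,0]},{"gripper":0,"delta_pos":[0.0,1.3,-2.58],"dr":[0.1,0,0]},{"gripper":0,"delta_pos":[0.0,1.04,-2.7],"dr":[0.101,0,0]},{"gripper":0,"delta_pos":[0.0,0.76,-2.79],"dr":[0.1,0,0]}]
[{"gripper":0,"delta_pos":[0.0,0.48,-2.86],"dr":[0.101,0,0]},{"gripper":0,"delta_pos":[0.0,0.18,-2.89],"dr":[0.1,0,0]},{"gripper":0,"delta_pos":[0.0,-0.1,-2.89],"dr":[0.101,0,0]},{"gripper":0,"delta_pos":[0.0,-0.4,-2.87],"dr":[0.1,0,0]},{"gripper":0,"delta_pos":[0,0,0],"dr":[0,0,0]}]
[{"gripper":0,"delta_pos":[0,0,0],"dr":[0,0,0]},{"gripper":0,"delta_pos":[0,0,0],"dr":[0,0,0]},{"gripper":0,"delta_pos":[0,0,0],"dr":[0,0,0]},{"gripper":0,"delta_pos":[0,0,0],"dr":[0,0,0]},{"gripper":0,"delta_pos":[0,0,0],"dr":[0,0,0]}]
```

Request:
apply_moves --increments '[{"gripper":88,"delta_pos":[2.3,0,0],"dr":[0,0,0]},{"gripper":88,"delta_pos":[2.2,0,0],"dr":[0,0,0]},{"gripper":88,"delta_pos":[0,0,0],"dr":[0,0,0]},{"gripper":88,"delta_pos":[0,0,0],"dr":[0,0,0]},{"gripper":0,"delta_pos":[0,0,0],"dr":[0,0,0]}]'

```text
t: 15.02
ee_pos: [600.9, -165.9, 26.4]
orientation: [0.503, 1.509, -0.503]
ft_force: [0.4, 0.8, 0.7]
width: 73.5
```

Request:
apply_moves --increments '[{"gripper":0,"delta_pos":[0,0,0],"dr":[0,0,0]},{"gripper":0,"delta_pos":[0,0,0],"dr":[0,0,0]},{"gripper":0,"delta_pos":[0,0,0],"dr":[0,0,0]},{"gripper":0,"delta_pos":[0,0,0],"dr":[0,0,0]},{"gripper":0,"delta_pos":[-1,0,0],"dr":[0,0,0]}]'

```text
t: 15.43
ee_pos: [599.0, -165.5, 34.2]
orientation: [0.503, 1.513, -0.503]
ft_force: [-0.9, -0.2, -0.9]
width: 57.8
```

Request:
apply_moves --increments '[{"gripper":0,"delta_pos":[-3.5,0,0],"dr":[0,0,0]},{"gripper":0,"delta_pos":[-3.5,0,0],"dr":[0,0,0]},{"gripper":0,"delta_pos":[-3.5,0,0],"dr":[0,0,0]},{"gripper":0,"delta_pos":[0,2.21,-1.87],"dr":[0.1,0,0]},{"gripper":0,"delta_pos":[0,2.01,-2.08],"dr":[0.1,0,0]}]'

```text
t: 15.85
ee_pos: [598.0, -108.9, 143.3]
orientation: [0.664, 1.461, -0.662]
ft_force: [0.3, -0.8, -2.0]
width: 58.2
```

Request:
apply_moves --increments '[{"gripper":0,"delta_pos":[0,1.79,-2.27],"dr":[0.1,0,0]},{"gripper":0,"delta_pos":[0,1.55,-2.44],"dr":[0.1,0,0]},{"gripper":0,"delta_pos":[0,1.3,-2.58],"dr":[0.1,0,0]},{"gripper":0,"delta_pos":[0,1.04,-2.7],"dr":[0.101,0,0]},{"gripper":0,"delta_pos":[0,0.76,-2.79],"dr":[0.1,0,0]}]'

```text
t: 16.27
ee_pos: [587.1, 37.6, 140.4]
orientation: [1.044, 1.306, -1.044]
ft_force: [0.3, -0.3, -0.8]
width: 57.8
```

Request:
apply_moves --increments '[{"gripper":0,"delta_pos":[0,0.48,-2.86],"dr":[0.101,0,0]},{"gripper":0,"delta_pos":[0,0.18,-2.89],"dr":[0.1,0,0]},{"gripper":0,"delta_pos":[0,-0.1,-2.89],"dr":[0.101,0,0]},{"gripper":0,"delta_pos":[0,-0.4,-2.87],"dr":[0.1,0,0]},{"gripper":0,"delta_pos":[0,0.15,-0.1],"dr":[0,0,0]}]'

```text
t: 16.68
ee_pos: [581.4, 156.8, 140.4]
orientation: [1.34, 1.121, -1.338]
ft_force: [0.1, -0.7, -0.3]
width: 57.8
```

Request:
apply_moves --increments '[{"gripper":0,"delta_pos":[0.5,0,0],"dr":[0,0,0]},{"gripper":0,"delta_pos":[0.5,0,0],"dr":[0,0,0]},{"gripper":0,"delta_pos":[0,0,0],"dr":[0,0,0]},{"gripper":0,"delta_pos":[0,0,0],"dr":[0,0,0]},{"gripper":0,"delta_pos":[0,0,0],"dr":[0,0,0]}]'

```text
t: 17.1
ee_pos: [582.0, 151.6, 129.5]
orientation: [1.337, 1.121, -1.338]
ft_force: [-0.4, 0.7, -0.1]
width: 57.8
```

```bash
cat >> plan.py <<'E'
def rel(zheld,zrim):
    "held dish and stack top in side camera, keeper frame"
    d=grab('side');P=cloud(d);L=R.from_euler('z',KY).as_matrix()[:2,:2]
    for z in (zheld,zrim):
        m=white(d)&(P[...,2]>z-6)&(P[...,2]<z+6)&(P[...,0]>530)&(P[...,0]<630)&(P[...,1]>85)&(P[...,1]<205);q=P[m][:,:2]
        l=(q-KO)@L;f=fit(q,KY) if len(q)>20 else (0,0,0,0);print(z,len(q),'xmax',np.percentile(l[:,0],[95,99]).round(1),'y',np.percentile(l[:,1],[1,99]).round(1),'fit',((np.array(f[:2])-KO)@L).round(1),np.round(f[2:],2))
    o,p,s,M=state();print(p,s,o['width'],o['ft_force'])
E
python3 - <<'E'
from plan import *
rel(148,68);rel(148,68)
look([68])
E
```

```text
148 61 xmax [48.7 53. ] y [-28.9  29. ] fit [ 3.7 -0.4] [-1.77  1.87]
68 57 xmax [44.8 49.1] y [-29.6  27.4] fit [-0.5 -1. ] [-1.73  1.8 ]
[582.06233955 151.69538781 129.65139314] -0.17601149525728627 57.889200908050704 [ 0.7921386   0.87943315 -0.90678129]
148 58 xmax [44.5 46.8] y [-28.8  27.7] fit [ 2.9 -0.5] [-1.8   2.22]
68 54 xmax [46.3 47.1] y [-29.3  27.3] fit [ 0.1 -0.9] [-1.74  1.92]
[582.11936273 151.93995457 129.74267321] -0.17581322233280589 57.72057835447114 [-0.19671712 -0.16866898 -0.74365995]
z 68 [[68.0, 578.932, 146.259, -1.736, 1.592]]
loose [[234.0, 411.707, -288.098, 0.75, 1.537], [246.0, 587.126, -349.174, -2.211, 1.457]]
```

Request:
apply_moves --increments '[{"gripper":0,"delta_pos":[1.5,0,-0.15],"dr":[0,0,0]},{"gripper":0,"delta_pos":[1.2,0,0],"dr":[0,0,0]},{"gripper":0,"delta_pos":[0.8,0,0],"dr":[0,0,0]},{"gripper":0,"delta_pos":[0.4,0,0],"dr":[0,0,0]},{"gripper":0,"delta_pos":[0,0,0],"dr":[0,0,0]}]'

```text
t: 17.72
ee_pos: [581.4, 153.9, 89.3]
orientation: [1.335, 1.122, -1.339]
ft_force: [-0.5, 0.2, -0.2]
width: 57.8
```

Request:
apply_moves --increments '[{"gripper":0,"delta_pos":[0.3,0,0],"dr":[0,0,0]},{"gripper":0,"delta_pos":[0.3,0,0],"dr":[0,0,0]},{"gripper":0,"delta_pos":[0.3,0,0],"dr":[0,0,0]},{"gripper":0,"delta_pos":[0.2,0,0],"dr":[0,0,0]},{"gripper":0,"delta_pos":[0,0,0],"dr":[0,0,0]}]'

```text
t: 18.13
ee_pos: [582.4, 154.2, 80.1]
orientation: [1.337, 1.121, -1.337]
ft_force: [-0.1, 0.5, 2.1]
width: 57.8
```

Request:
apply_moves --increments '[{"gripper":0,"delta_pos":[0.15,0,0],"dr":[0,0,0]},{"gripper":0,"delta_pos":[0,0,0],"dr":[0,0,0]},{"gripper":80,"delta_pos":[0,0,0],"dr":[0,0,0]},{"gripper":80,"delta_pos":[0,0,0],"dr":[0,0,0]},{"gripper":80,"delta_pos":[0,0,0],"dr":[0,0,0]}]'

```text
t: 18.55
ee_pos: [582.4, 154.2, 78.2]
orientation: [1.337, 1.121, -1.337]
ft_force: [0.8, 0.2, -0.1]
width: 70.2
```

Request:
apply_moves --increments '[{"gripper":80,"delta_pos":[-1.5,0,0],"dr":[0,0,0]},{"gripper":80,"delta_pos":[-3.5,0,0],"dr":[0,0,0]},{"gripper":80,"delta_pos":[-3.5,0,0],"dr":[0,0,0]},{"gripper":88,"delta_pos":[-1.5,0,0],"dr":[0,0,0]},{"gripper":88,"delta_pos":[0,0,0],"dr":[0,0,0]}]'

```text
t: 18.97
ee_pos: [584.7, 154.7, 182.2]
orientation: [1.342, 1.118, -1.331]
ft_force: [0.3, 0.6, 0.1]
width: 76.8
```

```bash
python3 - <<'E'
from plan import *
look([96,68])
o,p,s,M=state();print(p,s)
a=grip(587.1,-349.2,-2.211);k=K(G,0)
psi=pick(-2.211+np.pi/2,a,k,KY+2.211)
plan([(*a,150,psi,88,0),(*a,70,psi,88,2)],start=(582.6,155.7,178.5,-.175))
E
```

```text
z 96 [[102.0, 579.212, 145.761, -1.73, 1.687]]
z 68 [[273.0, 551.612, 150.151, 2.989, 5.354]]
loose [[249.0, 411.657, -287.947, 0.753, 1.484], [240.0, 587.232, -349.043, -2.207, 1.399]]
[582.2668067  154.14893112 178.21431021] -0.17498637674299763
psi -0.640 worst q5 0.41
end [ 591.9 -342.8   70. ] -0.64 q5~ 0.1
[{"gripper":88,"delta_pos":[0.2,0.69,3.49],"dr":[0.033,0,0]},{"gripper":88,"delta_pos":[0.2,0.8,3.47],"dr":[0.033,0,0]},{"gripper":88,"delta_pos":[0.2,0.91,3.44],"dr":[0.033,0,0]},{"gripper":88,"delta_pos":[0.2,1.03,3.41],"dr":[0.033,0,0]},{"gripper":88,"delta_pos":[0.2,1.14,3.37],"dr":[0.033,0,0]}]
[{"gripper":88,"delta_pos":[0.21,1.25,3.34],"dr":[0.033,0,0]},{"gripper":88,"delta_pos":[0.21,1.36,3.29],"dr":[0.033,0,0]},{"gripper":88,"delta_pos":[0.2,1.47,3.25],"dr":[0.033,0,0]},{"gripper":88,"delta_pos":[0.21,1.57,3.2],"dr":[0.034,0,0]},{"gripper":88,"delta_pos":[0.2,1.68,3.14],"dr":[0.033,0,0]}]
[{"gripper":88,"delta_pos":[0.21,1.78,3.08],"dr":[0.034,0,0]},{"gripper":88,"delta_pos":[0.2,1.89,3.02],"dr":[0.033,0,0]},{"gripper":88,"delta_pos":[0.21,1.99,2.96],"dr":[0.034,0,0]},{"gripper":88,"delta_pos":[0.2,2.08,2.88],"dr":[0.033,0,0]},{"gripper":88,"delta_pos":[2.67,0.0,0.0],"dr":[0.0,0,0]}]
[{"gripper":88,"delta_pos":[2.67,0.0,0.0],"dr":[0.0,0,0]},{"gripper":88,"delta_pos":[2.66,0.0,0.0],"dr":[0.0,0,0]},{"gripper":88,"delta_pos":[0,0,0],"dr":[0,0,0]},{"gripper":88,"delta_pos":[0,0,0],"dr":[0,0,0]},{"gripper":88,"delta_pos":[0,0,0],"dr":[0,0,0]}]
```

Request:
apply_moves --increments '[{"gripper":88,"delta_pos":[0.2,0.69,3.49],"dr":[0.033,0,0]},{"gripper":88,"delta_pos":[0.2,0.8,3.47],"dr":[0.033,0,0]},{"gripper":88,"delta_pos":[0.2,0.91,3.44],"dr":[0.033,0,0]},{"gripper":88,"delta_pos":[0.2,1.03,3.41],"dr":[0.033,0,0]},{"gripper":88,"delta_pos":[0.2,1.14,3.37],"dr":[0.033,0,0]}]'

```text
t: 19.48
ee_pos: [584.0, -25.2, 165.8]
orientation: [1.454, 1.031, -1.459]
ft_force: [0.2, 0.0, -0.4]
width: 77.1
```

Request:
apply_moves --increments '[{"gripper":88,"delta_pos":[0.21,1.25,3.34],"dr":[0.033,0,0]},{"gripper":88,"delta_pos":[0.21,1.36,3.29],"dr":[0.033,0,0]},{"gripper":88,"delta_pos":[0.2,1.47,3.25],"dr":[0.033,0,0]},{"gripper":88,"delta_pos":[0.21,1.57,3.2],"dr":[0.034,0,0]},{"gripper":88,"delta_pos":[0.2,1.68,3.14],"dr":[0.033,0,0]}]'

```text
t: 19.9
ee_pos: [587.3, -203.3, 155.3]
orientation: [1.571, 0.928, -1.576]
ft_force: [-0.4, 0.2, 0.1]
width: 77.4
```

Request:
apply_moves --increments '[{"gripper":88,"delta_pos":[0.21,1.78,3.08],"dr":[0.034,0,0]},{"gripper":88,"delta_pos":[0.2,1.89,3.02],"dr":[0.033,0,0]},{"gripper":88,"delta_pos":[0.21,1.99,2.96],"dr":[0.034,0,0]},{"gripper":88,"delta_pos":[0.2,2.08,2.88],"dr":[0.033,0,0]},{"gripper":88,"delta_pos":[2.7,0,0],"dr":[0,0,0]}]'

```text
t: 20.32
ee_pos: [593.2, -351.7, 124.6]
orientation: [1.668, 0.823, -1.662]
ft_force: [1.5, 0.3, 0.1]
width: 77.5
```

Request:
apply_moves --increments '[{"gripper":88,"delta_pos":[2.7,0,0],"dr":[0,0,0]},{"gripper":88,"delta_pos":[2.6,0,0],"dr":[0,0,0]},{"gripper":88,"delta_pos":[0,0,0],"dr":[0,0,0]},{"gripper":88,"delta_pos":[0,0,0],"dr":[0,0,0]},{"gripper":88,"delta_pos":[0,0,0],"dr":[0,0,0]}]'

```text
t: 20.73
ee_pos: [591.6, -344.2, 69.6]
orientation: [1.663, 0.836, -1.663]
ft_force: [-0.3, -0.6, 0.1]
width: 77.2
```

```bash
python3 - <<'E'
from plan import *
look([96])
o,p,s,M=state();print(p,s)
psi=-.64+KY+2.211
plan([(591.9,-342.8,160,None,0,0),(*K(G-1.5,0),160,psi,0,3)],start=(591.9,-342.8,35,-.64))
E
```

```text
z 96 [[116.0, 579.709, 146.247, -1.746, 1.247]]
loose [[162.0, 411.602, -287.527, 0.75, 1.449], [171.0, 586.849, -348.936, -2.212, 1.444]]
[ 592.49839459 -344.58024785   71.13853113] -0.6396050709455395
end [581.3 154.8 160. ] -0.175 q5~ 0.42
[{"gripper":0,"delta_pos":[-3.12,0.0,0.0],"dr":[0.0,0,0]},{"gripper":0,"delta_pos":[-3.13,0.0,0.0],"dr":[0.0,0,0]},{"gripper":0,"delta_pos":[-3.12,0.0,0.0],"dr":[0.0,0,0]},{"gripper":0,"delta_pos":[-3.13,0.0,0.0],"dr":[0.0,0,0]},{"gripper":0,"delta_pos":[0.0,-2.18,-2.81],"dr":[-0.033,0,0]}]
[{"gripper":0,"delta_pos":[0.0,-2.09,-2.88],"dr":[-0.033,0,0]},{"gripper":0,"delta_pos":[0.0,-1.99,-2.94],"dr":[-0.033,0,0]},{"gripper":0,"delta_pos":[0.0,-1.9,-3.01],"dr":[-0.033,0,0]},{"gripper":0,"delta_pos":[0.0,-1.8,-3.07],"dr":[-0.033,0,0]},{"gripper":0,"delta_pos":[0.0,-1.69,-3.13],"dr":[-0.033,0,0]}]
[{"gripper":0,"delta_pos":[0.0,-1.59,-3.18],"dr":[-0.033,0,0]},{"gripper":0,"delta_pos":[0.0,-1.48,-3.23],"dr":[-0.033,0,0]},{"gripper":0,"delta_pos":[0.0,-1.38,-3.28],"dr":[-0.033,0,0]},{"gripper":0,"delta_pos":[0.0,-1.27,-3.32],"dr":[-0.034,0,0]},{"gripper":0,"delta_pos":[0.0,-1.15,-3.36],"dr":[-0.033,0,0]}]
[{"gripper":0,"delta_pos":[0.0,-1.04,-3.4],"dr":[-0.034,0,0]},{"gripper":0,"delta_pos":[0.0,-0.93,-3.43],"dr":[-0.033,0,0]},{"gripper":0,"delta_pos":[0.0,-0.81,-3.46],"dr":[-0.034,0,0]},{"gripper":0,"delta_pos":[0,0,0],"dr":[0,0,0]},{"gripper":0,"delta_pos":[0,0,0],"dr":[0,0,0]}]
[{"gripper":0,"delta_pos":[0,0,0],"dr":[0,0,0]},{"gripper":0,"delta_pos":[0,0,0],"dr":[0,0,0]},{"gripper":0,"delta_pos":[0,0,0],"dr":[0,0,0]},{"gripper":0,"delta_pos":[0,0,0],"dr":[0,0,0]},{"gripper":0,"delta_pos":[0,0,0],"dr":[0,0,0]}]
```

Request:
apply_moves --increments '[{"gripper":88,"delta_pos":[2.3,0,0],"dr":[0,0,0]},{"gripper":88,"delta_pos":[2.2,0,0],"dr":[0,0,0]},{"gripper":88,"delta_pos":[0,0,0],"dr":[0,0,0]},{"gripper":88,"delta_pos":[0,0,0],"dr":[0,0,0]},{"gripper":0,"delta_pos":[0,0,0],"dr":[0,0,0]}]'

```text
t: 21.25
ee_pos: [592.5, -344.7, 26.5]
orientation: [1.663, 0.833, -1.661]
ft_force: [0.8, 0.3, 0.3]
width: 73.5
```

Request:
apply_moves --increments '[{"gripper":0,"delta_pos":[0,0,0],"dr":[0,0,0]},{"gripper":0,"delta_pos":[0,0,0],"dr":[0,0,0]},{"gripper":0,"delta_pos":[0,0,0],"dr":[0,0,0]},{"gripper":0,"delta_pos":[0,0,0],"dr":[0,0,0]},{"gripper":0,"delta_pos":[-1,0,0],"dr":[0,0,0]}]'

```text
t: 21.67
ee_pos: [590.7, -343.8, 33.9]
orientation: [1.663, 0.837, -1.665]
ft_force: [0.6, 0.2, -1.2]
width: 57.8
```

Request:
apply_moves --increments '[{"gripper":0,"delta_pos":[-3.1,0,0],"dr":[0,0,0]},{"gripper":0,"delta_pos":[-3.1,0,0],"dr":[0,0,0]},{"gripper":0,"delta_pos":[-3.1,0,0],"dr":[0,0,0]},{"gripper":0,"delta_pos":[-3.2,0,0],"dr":[0,0,0]},{"gripper":0,"delta_pos":[0,-2.18,-2.81],"dr":[-0.033,0,0]}]'

```text
t: 22.08
ee_pos: [594.8, -315.1, 167.8]
orientation: [1.646, 0.842, -1.633]
ft_force: [1.7, -1.0, -0.6]
width: 58.0
```

Request:
apply_moves --increments '[{"gripper":0,"delta_pos":[0,-2.09,-2.88],"dr":[-0.033,0,0]},{"gripper":0,"delta_pos":[0,-1.99,-2.94],"dr":[-0.033,0,0]},{"gripper":0,"delta_pos":[0,-1.9,-3.01],"dr":[-0.033,0,0]},{"gripper":0,"delta_pos":[0,-1.8,-3.07],"dr":[-0.033,0,0]},{"gripper":0,"delta_pos":[0,-1.69,-3.13],"dr":[-0.033,0,0]}]'

```text
t: 22.5
ee_pos: [586.5, -129.4, 160.3]
orientation: [1.526, 0.967, -1.526]
ft_force: [0.9, -0.3, -1.4]
width: 57.5
```

Request:
apply_moves --increments '[{"gripper":0,"delta_pos":[0,-1.59,-3.18],"dr":[-0.033,0,0]},{"gripper":0,"delta_pos":[0,-1.48,-3.23],"dr":[-0.033,0,0]},{"gripper":0,"delta_pos":[0,-1.38,-3.28],"dr":[-0.033,0,0]},{"gripper":0,"delta_pos":[0,-1.27,-3.32],"dr":[-0.034,0,0]},{"gripper":0,"delta_pos":[0,-1.15,-3.36],"dr":[-0.033,0,0]}]'

```text
t: 22.92
ee_pos: [582.8, 48.4, 160.3]
orientation: [1.409, 1.066, -1.408]
ft_force: [1.0, -0.6, -1.4]
width: 57.7
```

Request:
apply_moves --increments '[{"gripper":0,"delta_pos":[0,-1.04,-3.4],"dr":[-0.034,0,0]},{"gripper":0,"delta_pos":[0,-0.93,-3.43],"dr":[-0.033,0,0]},{"gripper":0,"delta_pos":[0,-0.66,-3.46],"dr":[-0.034,0,0]},{"gripper":0,"delta_pos":[0,0,0],"dr":[0,0,0]},{"gripper":0,"delta_pos":[0,0,0],"dr":[0,0,0]}]'

```text
t: 23.33
ee_pos: [582.1, 154.8, 160.1]
orientation: [1.335, 1.123, -1.334]
ft_force: [0.3, -0.3, -1.8]
width: 58.0
```

```bash
python3 - <<'E'
from plan import *
rel(178,96);rel(178,96)
look([96])
E
```

```text
178 67 xmax [43.7 47.1] y [-29.4  27.7] fit [-1.5 -0.7] [-1.76  1.69]
96 62 xmax [44.4 46.7] y [-29.3  27.9] fit [-0.1 -0.9] [-1.76  1.92]
[582.05743772 153.46504411 159.96976638] -0.17356117080909605 57.97761667094815 [ 0.22901584 -0.36941172 -1.62935014]
178 73 xmax [45.7 48.4] y [-29.4  27.4] fit [-0.2 -1.1] [-1.78  2.17]
96 62 xmax [44.8 49.6] y [-29.4  27.5] fit [ 1.  -0.7] [-1.75  1.93]
[582.09419824 152.62399456 159.85691944] -0.17498811812652912 57.73487956552383 [ 0.13796411  0.07164528 -1.59468567]
z 96 [[67.0, 579.138, 145.902, -1.761, 1.664]]
loose [[248.0, 411.456, -288.083, 0.754, 1.52]]
```

Request:
apply_moves --increments '[{"gripper":0,"delta_pos":[1.5,0,0],"dr":[0,0,0]},{"gripper":0,"delta_pos":[1.3,0,0],"dr":[0,0,0]},{"gripper":0,"delta_pos":[0.8,0,0],"dr":[0,0,0]},{"gripper":0,"delta_pos":[0.4,0,0],"dr":[0,0,0]},{"gripper":0,"delta_pos":[0,0,0],"dr":[0,0,0]}]'

```text
t: 23.95
ee_pos: [581.6, 152.3, 118.3]
orientation: [1.336, 1.122, -1.34]
ft_force: [0.4, 0.2, -0.9]
width: 57.6
```

Request:
apply_moves --increments '[{"gripper":0,"delta_pos":[0.3,0,0],"dr":[0,0,0]},{"gripper":0,"delta_pos":[0.3,0,0],"dr":[0,0,0]},{"gripper":0,"delta_pos":[0.3,0,0],"dr":[0,0,0]},{"gripper":0,"delta_pos":[0.3,0,0],"dr":[0,0,0]},{"gripper":0,"delta_pos":[0,0,0],"dr":[0,0,0]}]'

```text
t: 24.37
ee_pos: [582.7, 153.2, 108.1]
orientation: [1.337, 1.121, -1.336]
ft_force: [-0.1, -0.1, 2.1]
width: 57.4
```

Request:
apply_moves --increments '[{"gripper":0,"delta_pos":[0.15,0,0],"dr":[0,0,0]},{"gripper":0,"delta_pos":[0,0,0],"dr":[0,0,0]},{"gripper":80,"delta_pos":[0,0,0],"dr":[0,0,0]},{"gripper":80,"delta_pos":[0,0,0],"dr":[0,0,0]},{"gripper":80,"delta_pos":[0,0,0],"dr":[0,0,0]}]'

```text
t: 24.78
ee_pos: [582.5, 153.1, 106.2]
orientation: [1.337, 1.121, -1.336]
ft_force: [-0.8, 0.2, 0.9]
width: 69.9
```

Request:
apply_moves --increments '[{"gripper":80,"delta_pos":[-1.5,0,0],"dr":[0,0,0]},{"gripper":80,"delta_pos":[-3.5,0,0],"dr":[0,0,0]},{"gripper":80,"delta_pos":[-3,0,0],"dr":[0,0,0]},{"gripper":88,"delta_pos":[0,0,0],"dr":[0,0,0]},{"gripper":88,"delta_pos":[0,0,0],"dr":[0,0,0]}]'

```text
t: 25.2
ee_pos: [583.5, 153.4, 187.8]
orientation: [1.34, 1.12, -1.334]
ft_force: [0.1, -1.3, 0.1]
width: 76.6
```

```bash
python3 - <<'E'
from plan import *
look([124,96])
o,p,s,M=state();print(p,s,o['qpos'])
a=grip(411.6,-288,.753);k=K(G,0)
psi=pick(.753+np.pi/2,a,k,KY-.753)
plan([(*a,150,psi,88,0),(*a,70,psi,88,2)],start=(582.7,155,186.5,-.175))
E
```

```text
z 124 [[106.0, 579.386, 146.081, -1.72, 1.879]]
z 96 [[255.0, 552.872, 147.331, 3.064, 5.34]]
loose [[251.0, 411.568, -288.044, 0.755, 1.524]]
[581.72897917 152.92246074 185.27263161] -0.1749851643385783 [2.37257641e-01 4.43855934e-01 1.71650495e+00 4.03144975e-05
 9.82507137e-01 4.12220128e-01]
psi 2.324 worst q5 2.97
end [ 405.7 -293.4   70. ] 2.324 q5~ -2.97
[{"gripper":88,"delta_pos":[0.16,-0.42,2.05],"dr":[-0.109,0,0]},{"gripper":88,"delta_pos":[0.16,-0.64,2.0],"dr":[-0.109,0,0]},{"gripper":88,"delta_pos":[0.16,-0.85,1.92],"dr":[-0.109,0,0]},{"gripper":88,"delta_pos":[0.16,-1.06,1.81],"dr":[-0.109,0,0]},{"gripper":88,"delta_pos":[0.16,-1.25,1.69],"dr":[-0.109,0,0]}]
[{"gripper":88,"delta_pos":[0.16,-1.42,1.54],"dr":[-0.109,0,0]},{"gripper":88,"delta_pos":[0.16,-1.58,1.38],"dr":[-0.109,0,0]},{"gripper":88,"delta_pos":[0.16,-1.72,1.2],"dr":[-0.108,0,0]},{"gripper":88,"delta_pos":[0.16,-1.84,1.0],"dr":[-0.109,0,0]},{"gripper":88,"delta_pos":[0.16,-1.94,0.8],"dr":[-0.108,0,0]}]
[{"gripper":88,"delta_pos":[0.16,-2.01,0.58],"dr":[-0.109,0,0]},{"gripper":88,"delta_pos":[0.16,-2.06,0.36
[... 393 characters left out ...]
-0.108,0,0]},{"gripper":88,"delta_pos":[0.15,-1.75,-1.16],"dr":[-0.109,0,0]},{"gripper":88,"delta_pos":[0.16,-1.61,-1.34],"dr":[-0.108,0,0]}]
[{"gripper":88,"delta_pos":[0.15,-1.46,-1.51],"dr":[-0.109,0,0]},{"gripper":88,"delta_pos":[0.16,-1.28,-1.66],"dr":[-0.108,0,0]},{"gripper":88,"delta_pos":[0.15,-1.09,-1.78],"dr":[-0.109,0,0]},{"gripper":88,"delta_pos":[2.67,0.0,0.0],"dr":[0.0,0,0]},{"gripper":88,"delta_pos":[2.67,0.0,0.0],"dr":[0.0,0,0]}]
[{"gripper":88,"delta_pos":[2.66,0.0,0.0],"dr":[0.0,0,0]},{"gripper":88,"delta_pos":[0,0,0],"dr":[0,0,0]},{"gripper":88,"delta_pos":[0,0,0],"dr":[0,0,0]},{"gripper":88,"delta_pos":[0,0,0],"dr":[0,0,0]},{"gripper":88,"delta_pos":[0,0,0],"dr":[0,0,0]}]
```

```bash
python3 - <<'E'
from plan import *
a=grip(411.6,-288,.754)
plan([(500,-100,180,-.5,88,0),(*a,150,.754-np.pi/2,88,0),(*a,70,.754-np.pi/2,88,2)],start=(582.7,155,186.5,-.175))
E
```

```text
end [ 405.8 -293.5   70. ] -0.817 q5~ 0.17
[{"gripper":88,"delta_pos":[0.08,-0.46,3.32],"dr":[0.041,0,0]},{"gripper":88,"delta_pos":[0.08,-0.33,3.33],"dr":[0.041,0,0]},{"gripper":88,"delta_pos":[0.08,-0.19,3.35],"dr":[0.041,0,0]},{"gripper":88,"delta_pos":[0.08,-0.05,3.35],"dr":[0.04,0,0]},{"gripper":88,"delta_pos":[0.08,0.08,3.35],"dr":[0.041,0,0]}]
[{"gripper":88,"delta_pos":[0.08,0.22,3.34],"dr":[0.04,0,0]},{"gripper":88,"delta_pos":[0.08,0.35,3.33],"dr":[0.041,0,0]},{"gripper":88,"delta_pos":[0.09,0.49,3.32],"dr":[0.04,0,0]},{"gripper":88,"delta_pos":[0.5,0.17,3.58],"dr":[0.053,0,0]},{"gripper":88,"delta_pos":[0.5,0.36,3.57],"dr":[0.053,0,0]}]
[{"gripper":88,"delta_pos":[0.5,0.54,3.55],"dr":[0.053,0,0]},{"gripper":88,"delta_pos":[0.5,0.73,3.51],"dr":[0.053,0,0]},{"gripper":88,"delta_pos":[0.5,0.92,3.47],"dr":[0.052,0,0]},{"gripper":88,"delta_pos":[0.5,1.1,3.41],"dr":[0.053,0,0]},{"gripper":88,"delta_pos":[2.67,0.0,0.0],"dr":[0.0,0,0]}]
[{"gripper":88,"delta_pos":[2.66,0.0,0.0],"dr":[0.0,0,0]},{"gripper":88,"delta_pos":[2.67,0.0,0.0],"dr":[0.0,0,0]},{"gripper":88,"delta_pos":[0,0,0],"dr":[0,0,0]},{"gripper":88,"delta_pos":[0,0,0],"dr":[0,0,0]},{"gripper":88,"delta_pos":[0,0,0],"dr":[0,0,0]}]
```

Request:
apply_moves --increments '[{"gripper":88,"delta_pos":[0.08,-0.46,3.32],"dr":[0.041,0,0]},{"gripper":88,"delta_pos":[0.08,-0.33,3.33],"dr":[0.041,0,0]},{"gripper":88,"delta_pos":[0.08,-0.19,3.35],"dr":[0.041,0,0]},{"gripper":88,"delta_pos":[0.08,-0.05,3.35],"dr":[0.04,0,0]},{"gripper":88,"delta_pos":[0.08,0.08,3.35],"dr":[0.041,0,0]}]'

```text
t: 25.72
ee_pos: [528.8, -7.5, 180.3]
orientation: [1.482, 1.007, -1.487]
ft_force: [0.2, -0.9, -0.6]
width: 77.5
```

Request:
apply_moves --increments '[{"gripper":88,"delta_pos":[0.08,0.22,3.34],"dr":[0.04,0,0]},{"gripper":88,"delta_pos":[0.08,0.35,3.33],"dr":[0.041,0,0]},{"gripper":88,"delta_pos":[0.09,0.49,3.32],"dr":[0.04,0,0]},{"gripper":88,"delta_pos":[0.5,0.17,3.58],"dr":[0.053,0,0]},{"gripper":88,"delta_pos":[0.5,0.36,3.57],"dr":[0.053,0,0]}]'

```text
t: 26.13
ee_pos: [466.7, -167.5, 168.1]
orientation: [1.641, 0.859, -1.643]
ft_force: [0.6, -0.4, -0.2]
width: 77.3
```

Request:
apply_moves --increments '[{"gripper":88,"delta_pos":[0.5,0.54,3.55],"dr":[0.053,0,0]},{"gripper":88,"delta_pos":[0.5,0.73,3.51],"dr":[0.053,0,0]},{"gripper":88,"delta_pos":[0.5,0.92,3.47],"dr":[0.052,0,0]},{"gripper":88,"delta_pos":[0.5,1.1,3.41],"dr":[0.053,0,0]},{"gripper":88,"delta_pos":[2.7,0,0],"dr":[0,0,0]}]'

```text
t: 26.55
ee_pos: [404.8, -300.9, 123.7]
orientation: [1.785, 0.694, -1.782]
ft_force: [1.3, -1.1, 0.0]
width: 77.3
```

Request:
apply_moves --increments '[{"gripper":88,"delta_pos":[2.7,0,0],"dr":[0,0,0]},{"gripper":88,"delta_pos":[2.6,0,0],"dr":[0,0,0]},{"gripper":88,"delta_pos":[0,0,0],"dr":[0,0,0]},{"gripper":88,"delta_pos":[0,0,0],"dr":[0,0,0]},{"gripper":88,"delta_pos":[0,0,0],"dr":[0,0,0]}]'

```text
t: 26.97
ee_pos: [405.4, -295.3, 69.8]
orientation: [1.78, 0.706, -1.781]
ft_force: [-0.1, -0.3, -0.4]
width: 77.2
```

```bash
python3 - <<'E'
from plan import *
look([124])
o,p,s,M=state();print(p,s,o['qpos'][5])
a=grip(411.6,-288,.754);w=.754-1.5;b=grip(480,-150,w)
plan([(*a,70,None,0,0),(*b,70,-.817-1.5,0,0),(*b,27,None,0,2)],start=(*a,34.5,-.817))
E
```

```text
z 124 [[147.0, 580.381, 146.452, -1.741, 1.396]]
loose [[155.0, 411.682, -287.58, 0.742, 1.568]]
[ 406.22555464 -295.73868508   70.81129379] -0.8165556867724981 0.16359633764106576
end [ 474.1 -144.6   27. ] -2.317 q5~ 2.0
[{"gripper":0,"delta_pos":[-3.55,0.0,0.0],"dr":[0.0,0,0]},{"gripper":0,"delta_pos":[0.0,-0.44,-1.08],"dr":[0.107,0,0]},{"gripper":0,"delta_pos":[0.0,-0.55,-1.03],"dr":[0.107,0,0]},{"gripper":0,"delta_pos":[0.0,-0.66,-0.97],"dr":[0.107,0,0]},{"gripper":0,"delta_pos":[0.0,-0.76,-0.89],"dr":[0.107,0,0]}]
[{"gripper":0,"delta_pos":[0.0,-0.85,-0.8],"dr":[0.107,0,0]},{"gripper":0,"delta_pos":[0.0,-0.93,-0.71],"dr":[0.107,0,0]},{"gripper":0,"delta_pos":[0.0,-1.0,-0.6],"dr":[0.107,0,0]},{"gripper":0,"delta_pos":[0.0,-1.06,-0.49],"dr":[0.107,0,0]},{"gripper":0,"delta_pos":[0.0,-1.11,-0.38],"dr":[0.107,0,0]}]
[{"gripper":0,"delta_pos":[0.0,-1.14,-0.26],"dr":[0.107,0,0]},{"gripper":0,"delta_pos":[0.0,-1.17,-0.13],"dr":[0.108,0,0]},{"gripper":0,"delta_pos":[0.0,-1.17,0.0],"dr":[0.107,0,0]},{"gripper":0,"delta_pos":[0.0,-1.17,0.12],"dr":[0.108,0,0]},{"gripper":0,"delta_pos":[0.0,-1.15,0.24],"dr":[0.107,0,0]}]
[{"gripper":0,"delta_pos":[2.15,0.0,0.0],"dr":[0.0,0,0]},{"gripper":0,"delta_pos":[2.15,0.01,0.0],"dr":[0.0,0,0]},{"gripper":0,"delta_pos":[0,0,0],"dr":[0,0,0]},{"gripper":0,"delta_pos":[0,0,0],"dr":[0,0,0]},{"gripper":0,"delta_pos":[0,0,0],"dr":[0,0,0]}]
```

Request:
apply_moves --increments '[{"gripper":88,"delta_pos":[2.3,0,0],"dr":[0,0,0]},{"gripper":88,"delta_pos":[2.2,0,0],"dr":[0,0,0]},{"gripper":88,"delta_pos":[0,0,0],"dr":[0,0,0]},{"gripper":88,"delta_pos":[0,0,0],"dr":[0,0,0]},{"gripper":0,"delta_pos":[0,0,0],"dr":[0,0,0]}]'

```text
t: 27.48
ee_pos: [406.2, -295.8, 26.0]
orientation: [1.781, 0.704, -1.779]
ft_force: [-0.2, -0.1, 0.6]
width: 73.7
```

Request:
apply_moves --increments '[{"gripper":0,"delta_pos":[0,0,0],"dr":[0,0,0]},{"gripper":0,"delta_pos":[0,0,0],"dr":[0,0,0]},{"gripper":0,"delta_pos":[0,0,0],"dr":[0,0,0]},{"gripper":0,"delta_pos":[0,0,0],"dr":[0,0,0]},{"gripper":0,"delta_pos":[-1,0,0],"dr":[0,0,0]}]'

```text
t: 27.9
ee_pos: [404.9, -295.0, 34.4]
orientation: [1.78, 0.706, -1.782]
ft_force: [-0.1, -0.2, -2.0]
width: 57.8
```

Request:
apply_moves --increments '[{"gripper":0,"delta_pos":[-3.5,0,0],"dr":[0,0,0]},{"gripper":0,"delta_pos":[0,-0.44,-1.08],"dr":[0.107,0,0]},{"gripper":0,"delta_pos":[0,-0.55,-1.03],"dr":[0.107,0,0]},{"gripper":0,"delta_pos":[0,-0.66,-0.97],"dr":[0.107,0,0]},{"gripper":0,"delta_pos":[0,-0.76,-0.89],"dr":[0.107,0,0]}]'

```text
t: 28.32
ee_pos: [425.4, -252.7, 70.7]
orientation: [2.049, 0.33, -2.047]
ft_force: [0.4, 0.2, -1.9]
width: 57.5
```

Request:
apply_moves --increments '[{"gripper":0,"delta_pos":[0,-0.85,-0.8],"dr":[0.107,0,0]},{"gripper":0,"delta_pos":[0,-0.93,-0.71],"dr":[0.107,0,0]},{"gripper":0,"delta_pos":[0,-1,-0.6],"dr":[0.107,0,0]},{"gripper":0,"delta_pos":[0,-1.06,-0.49],"dr":[0.107,0,0]},{"gripper":0,"delta_pos":[0,-1.11,-0.38],"dr":[0.107,0,0]}]'

```text
t: 28.73
ee_pos: [449.6, -199.3, 70.4]
orientation: [-2.109, 0.227, 2.108]
ft_force: [-1.2, -0.5, -1.6]
width: 58.0
```

Request:
apply_moves --increments '[{"gripper":0,"delta_pos":[0,-1.14,-0.26],"dr":[0.107,0,0]},{"gripper":0,"delta_pos":[0,-1.17,-0.13],"dr":[0.108,0,0]},{"gripper":0,"delta_pos":[0,-1.17,0],"dr":[0.107,0,0]},{"gripper":0,"delta_pos":[0,-1.17,0.12],"dr":[0.108,0,0]},{"gripper":0,"delta_pos":[0,-1.15,0.24],"dr":[0.107,0,0]}]'

```text
t: 29.15
ee_pos: [474.1, -146.0, 70.4]
orientation: [-1.782, 0.703, 1.782]
ft_force: [0.1, -0.5, -1.4]
width: 57.8
```

Request:
apply_moves --increments '[{"gripper":0,"delta_pos":[1.7,0,0],"dr":[0,0,0]},{"gripper":0,"delta_pos":[1.5,0,0],"dr":[0,0,0]},{"gripper":0,"delta_pos":[0.8,0,0],"dr":[0,0,0]},{"gripper":0,"delta_pos":[0.3,0,0],"dr":[0,0,0]},{"gripper":0,"delta_pos":[0.1,0,0],"dr":[0,0,0]}]'

```text
t: 29.57
ee_pos: [473.3, -146.3, 25.8]
orientation: [-1.784, 0.699, 1.787]
ft_force: [-4.3, 3.1, 11.7]
width: 57.5
```

Request:
apply_moves --increments '[{"gripper":88,"delta_pos":[0,0,0],"dr":[0,0,0]},{"gripper":88,"delta_pos":[0,0,0],"dr":[0,0,0]},{"gripper":88,"delta_pos":[0,0,0],"dr":[0,0,0]},{"gripper":88,"delta_pos":[-1.5,0,0],"dr":[0,0,0]},{"gripper":88,"delta_pos":[-3.5,0,0],"dr":[0,0,0]}]'

```text
t: 29.98
ee_pos: [471.6, -145.9, 73.7]
orientation: [-1.78, 0.699, 1.792]
ft_force: [-0.0, -0.1, -0.1]
width: 76.8
```

Request:
apply_moves --increments '[{"gripper":88,"delta_pos":[-3.5,0,0],"dr":[-0.12,0,0]},{"gripper":88,"delta_pos":[0,0,0],"dr":[-0.12,0,0]},{"gripper":88,"delta_pos":[0,0,0],"dr":[-0.12,0,0]},{"gripper":88,"delta_pos":[0,0,0],"dr":[-0.12,0,0]},{"gripper":88,"delta_pos":[0,0,0],"dr":[-0.12,0,0]}]'

```text
t: 30.4
ee_pos: [474.2, -146.8, 111.6]
orientation: [-2.151, 0.152, 2.147]
ft_force: [0.8, 0.2, -1.3]
width: 77.2
```

Request:
apply_moves --increments '[{"gripper":88,"delta_pos":[0,0,0],"dr":[-0.12,0,0]},{"gripper":88,"delta_pos":[0,0,0],"dr":[-0.12,0,0]},{"gripper":88,"delta_pos":[0,0,0],"dr":[-0.12,0,0]},{"gripper":88,"delta_pos":[0,0,0],"dr":[-0.12,0,0]},{"gripper":88,"delta_pos":[0,0,0],"dr":[-0.12,0,0]}]'

```text
t: 30.82
ee_pos: [474.1, -146.7, 111.2]
orientation: [1.967, 0.459, -1.965]
ft_force: [0.4, 0.7, -0.0]
width: 77.2
```

Request:
apply_moves --increments '[{"gripper":88,"delta_pos":[0,0,0],"dr":[-0.12,0,0]},{"gripper":88,"delta_pos":[0,0,0],"dr":[-0.12,0,0]},{"gripper":88,"delta_pos":[0,0,0],"dr":[-0.12,0,0]},{"gripper":88,"delta_pos":[0,0,0],"dr":[-0.12,0,0]},{"gripper":88,"delta_pos":[0,0,0],"dr":[-0.12,0,0]}]'

```text
t: 31.23
ee_pos: [474.1, -146.7, 111.2]
orientation: [1.575, 0.922, -1.574]
ft_force: [-0.2, -0.1, 0.4]
width: 77.4
```

Request:
apply_moves --increments '[{"gripper":88,"delta_pos":[0,0,0],"dr":[-0.12,0,0]},{"gripper":88,"delta_pos":[0,0,0],"dr":[-0.12,0,0]},{"gripper":88,"delta_pos":[0,0,0],"dr":[-0.12,0,0]},{"gripper":88,"delta_pos":[0,0,0],"dr":[-0.12,0,0]},{"gripper":88,"delta_pos":[0,0,0],"dr":[-0.12,0,0]}]'

```text
t: 31.65
ee_pos: [474.1, -146.7, 111.2]
orientation: [1.144, 1.249, -1.143]
ft_force: [-0.0, -0.7, -0.1]
width: 77.1
```

Request:
apply_moves --increments '[{"gripper":88,"delta_pos":[0,0,0],"dr":[-0.12,0,0]},{"gripper":88,"delta_pos":[0,0,0],"dr":[-0.12,0,0]},{"gripper":88,"delta_pos":[0,0,0],"dr":[-0.12,0,0]},{"gripper":88,"delta_pos":[0,0,0],"dr":[0,0,0]},{"gripper":88,"delta_pos":[0,0,0],"dr":[0,0,0]}]'

```text
t: 32.07
ee_pos: [474.0, -146.7, 111.0]
orientation: [0.88, 1.385, -0.88]
ft_force: [0.1, 0.7, -0.1]
width: 77.0
```

```bash
python3 - <<'E'
from plan import *
look([124]);look([124])
o,p,s,M=state();print(p,s,o['qpos'][5])
E
```

```text
z 124 [[107.0, 580.447, 146.842, -1.749, 1.081]]
loose [[112.0, 479.271, -155.572, -0.757, 1.663]]
z 124 [[107.0, 580.575, 146.556, -1.741, 1.146]]
loose [[117.0, 479.365, -154.998, -0.752, 1.698]]
[ 473.90430782 -146.52656355  110.7822034 ] 0.44096222826966885 -0.7648091348743492
```

Request:
apply_moves --increments '[{"gripper":88,"delta_pos":[-2,0,0],"dr":[-0.1,0,0]},{"gripper":88,"delta_pos":[-2,0,0],"dr":[-0.1,0,0]},{"gripper":88,"delta_pos":[-2,0,0],"dr":[-0.1,0,0]},{"gripper":88,"delta_pos":[-2,0,0],"dr":[-0.078,0,0]},{"gripper":88,"delta_pos":[0,0,0],"dr":[0,0,0]}]'

```text
t: 32.68
ee_pos: [475.9, -147.2, 194.1]
orientation: [0.584, 1.485, -0.584]
ft_force: [0.6, -0.2, 1.0]
width: 77.2
```

```bash
python3 - <<'E'
from plan import *
D=look([124])
for d in D: print([[float(v) for v in r] for r in dishes([d],box=(300,700,-450,-60))])
cv2.imwrite('pics/s3.png',cv2.resize(D[1]['img'][200:320,220:340,::-1],None,fx=5,fy=5,interpolation=cv2.INTER_CUBIC))
o,p,s,M=state();print(p,s,o['qpos'][5])
E
```

```text
z 124 [[100.0, 580.677, 146.649, -1.741, 1.061]]
loose [[127.0, 479.832, -155.142, -0.758, 1.757]]
[]
[[111.0, 479.753, -155.259, -0.75, 1.812]]
[ 474.18288895 -146.61994952  191.12171206] 0.8184330282141129 -1.1422545783721363
```

View pics/s3.png

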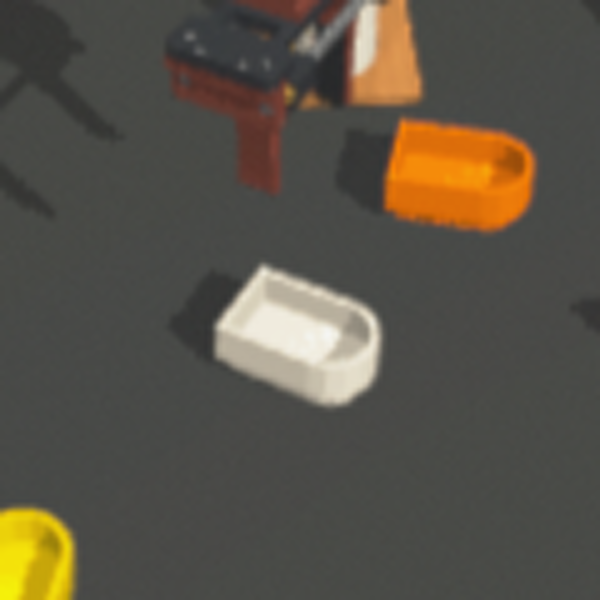

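```bash
python3 - <<'E'
from plan import *
a=grip(479.7,-154.7,-.753);print(a)
plan([(*a,70,.818,88,0),(*a,24.5,.818,88,2)],start=(474.1,-144.6,190.6,.821))
plan([(*a,185,None,0,0),(*(K(G-1.5,0)+[1.5,-.2]),185,.818+KY+.753,0,3)],start=(*a,34.5,.818))
E
```

```text
[ 473.8628747  -149.22935395]
end [ 473.9 -149.2   24.5] 0.818 q5~ -1.15
[{"gripper":88,"delta_pos":[3.01,-0.09,0.07],"dr":[0.001,0,0]},{"gripper":88,"delta_pos":[3.02,-0.09,0.08],"dr":[0.001,0,0]},{"gripper":88,"delta_pos":[3.02,-0.09,0.07],"dr":[0.001,0,0]},{"gripper":88,"delta_pos":[3.01,-0.08,0.08],"dr":[0.0,0,0]},{"gripper":88,"delta_pos":[2.28,0.0,0.0],"dr":[0.0,0,0]}]
[{"gripper":88,"delta_pos":[2.27,0.0,0.0],"dr":[0.0,0,0]},{"gripper":88,"delta_pos":[0,0,0],"dr":[0,0,0]},{"gripper":88,"delta_pos":[0,0,0],"dr":[0,0,0]},{"gripper":88,"delta_pos":[0,0,0],"dr":[0,0,0]},{"gripper":88,"delta_pos":[0,0,0],"dr":[0,0,0]}]
end [582.8 154.6 185. ] -0.175 q5~ 0.41
[{"gripper":0,"delta_pos":[-3.76,0.0,0.0],"dr":[0.0,0,0]},{"gripper":0,"delta_pos":[-3.76,0.0,0.0],"dr":[0.0,0,0]},{"gripper":0,"delta_pos":[-3.77,0.0,0.0],"dr":[0.0,0,0]},{"gripper":0,"delta_pos":[-3.76,0.0,0.0],"dr":[0.0,0,0]},{"gripper":0,"delta_pos":[0.0,2.96,-1.28],"dr":[0.099,0,0]}]
[{"gripper":0,"delta_pos":[0.0,2.82,-1.57],"dr":[0.099,0,0]},{"gripper":0,"delta_pos":[0.0,2.65,-1.84],"dr":[0.099,0,0]},{"gripper":0,"delta_pos":[0.0,2.46,-2.09],"dr":[0.099,0,0]},{"gripper":0,"delta_pos":[0.0,2.24,-2.33],"dr":[0.1,0,0]},{"gripper":0,"delta_pos":[0.0,1.99,-2.54],"dr":[0.099,0,0]}]
[{"gripper":0,"delta_pos":[0.0,1.73,-2.72],"dr":[0.1,0,0]},{"gripper":0,"delta_pos":[0.0,1.46,-2.88],"dr":[0.099,0,0]},{"gripper":0,"delta_pos":[0.0,1.16,-3.02],"dr":[0.1,0,0]},{"gripper":0,"delta_pos":[0.0,0.86,-3.11],"dr":[0.099,0,0]},{"gripper":0,"delta_pos":[0,0,0],"dr":[0,0,0]}]
[{"gripper":0,"delta_pos":[0,0,0],"dr":[0,0,0]},{"gripper":0,"delta_pos":[0,0,0],"dr":[0,0,0]},{"gripper":0,"delta_pos":[0,0,0],"dr":[0,0,0]},{"gripper":0,"delta_pos":[0,0,0],"dr":[0,0,0]},{"gripper":0,"delta_pos":[0,0,0],"dr":[0,0,0]}]
```

Request:
apply_moves --increments '[{"gripper":88,"delta_pos":[3,-0.09,0.07],"dr":[0,0,0]},{"gripper":88,"delta_pos":[3,-0.09,0.08],"dr":[0,0,0]},{"gripper":88,"delta_pos":[3,-0.09,0.07],"dr":[0,0,0]},{"gripper":88,"delta_pos":[3,-0.08,0.08],"dr":[0,0,0]},{"gripper":88,"delta_pos":[0,0,0],"dr":[0,0,0]}]'

```text
t: 33.2
ee_pos: [469.2, -149.7, 65.0]
orientation: [0.589, 1.501, -0.589]
ft_force: [-0.7, 0.6, -0.6]
width: 77.3
```

Request:
apply_moves --increments '[{"gripper":88,"delta_pos":[2.3,0,0],"dr":[0,0,0]},{"gripper":88,"delta_pos":[2.3,0,0],"dr":[0,0,0]},{"gripper":88,"delta_pos":[0,0,0],"dr":[0,0,0]},{"gripper":88,"delta_pos":[0,0,0],"dr":[0,0,0]},{"gripper":0,"delta_pos":[0,0,0],"dr":[0,0,0]}]'

```text
t: 33.62
ee_pos: [474.0, -151.2, 25.7]
orientation: [0.587, 1.489, -0.587]
ft_force: [0.3, -0.6, -0.8]
width: 73.6
```

Request:
apply_moves --increments '[{"gripper":0,"delta_pos":[0,0,0],"dr":[0,0,0]},{"gripper":0,"delta_pos":[0,0,0],"dr":[0,0,0]},{"gripper":0,"delta_pos":[0,0,0],"dr":[0,0,0]},{"gripper":0,"delta_pos":[0,0,0],"dr":[0,0,0]},{"gripper":0,"delta_pos":[-1,0,0],"dr":[0,0,0]}]'

```text
t: 34.03
ee_pos: [473.1, -150.9, 34.6]
orientation: [0.586, 1.491, -0.587]
ft_force: [-0.6, 0.3, -1.3]
width: 57.7
```

Request:
apply_moves --increments '[{"gripper":0,"delta_pos":[-3.7,0,0],"dr":[0,0,0]},{"gripper":0,"delta_pos":[-3.8,0,0],"dr":[0,0,0]},{"gripper":0,"delta_pos":[-3.8,0,0],"dr":[0,0,0]},{"gripper":0,"delta_pos":[-3.7,0,0],"dr":[0,0,0]},{"gripper":0,"delta_pos":[0,2.96,-1.28],"dr":[0.099,0,0]}]'

```text
t: 34.45
ee_pos: [487.3, -124.4, 192.2]
orientation: [0.663, 1.455, -0.663]
ft_force: [2.1, -0.6, -1.9]
width: 57.6
```

Request:
apply_moves --increments '[{"gripper":0,"delta_pos":[0,2.82,-1.57],"dr":[0.099,0,0]},{"gripper":0,"delta_pos":[0,2.65,-1.84],"dr":[0.099,0,0]},{"gripper":0,"delta_pos":[0,2.46,-2.09],"dr":[0.099,0,0]},{"gripper":0,"delta_pos":[0,2.24,-2.33],"dr":[0.1,0,0]},{"gripper":0,"delta_pos":[0,1.99,-2.54],"dr":[0.099,0,0]}]'

```text
t: 34.87
ee_pos: [538.3, 32.8, 185.6]
orientation: [1.045, 1.305, -1.045]
ft_force: [0.2, -0.1, -1.7]
width: 57.7
```

Request:
apply_moves --increments '[{"gripper":0,"delta_pos":[0,1.73,-2.72],"dr":[0.1,0,0]},{"gripper":0,"delta_pos":[0,1.46,-2.88],"dr":[0.099,0,0]},{"gripper":0,"delta_pos":[0,1.16,-3.02],"dr":[0.1,0,0]},{"gripper":0,"delta_pos":[0,0.86,-3.11],"dr":[0.099,0,0]},{"gripper":0,"delta_pos":[0,0,0],"dr":[0,0,0]}]'

```text
t: 35.28
ee_pos: [583.3, 157.7, 185.8]
orientation: [1.339, 1.121, -1.334]
ft_force: [0.7, 0.0, -1.0]
width: 58.2
```

```bash
python3 - <<'E'
from plan import *
rel(203,124);rel(203,124)
D=look([124])
cv2.imwrite('pics/s4.png',cv2.resize(D[1]['img'][100:230,230:350,::-1],None,fx=4.5,fy=4.5,interpolation=cv2.INTER_CUBIC))
E
```

```text
203 87 xmax [40.6 42.4] y [-29.3  28.8] fit [-3.6 -0.3] [-1.74  2.12]
124 66 xmax [45.2 46. ] y [-29.1  29. ] fit [-0.4 -0.3] [-1.76  1.77]
[582.04160229 155.4559199  185.3457556 ] -0.16894782696641839 57.935691898508075 [-0.34929964 -0.34109526 -0.9440812 ]
203 78 xmax [42.6 46.4] y [-30.2  28. ] fit [-1.5 -1.1] [-1.74  2.04]
124 64 xmax [45.8 48.9] y [-29.1  27.8] fit [-0.6 -0.3] [-1.75  1.96]
[581.22838599 153.89766323 185.00168006] -0.16846665284126874 57.569870566923456 [ 0.25996599 -0.31926661 -1.81782544]
z 124 [[77.0, 579.829, 146.456, -1.746, 1.688]]
loose []
```

View pics/s4.png

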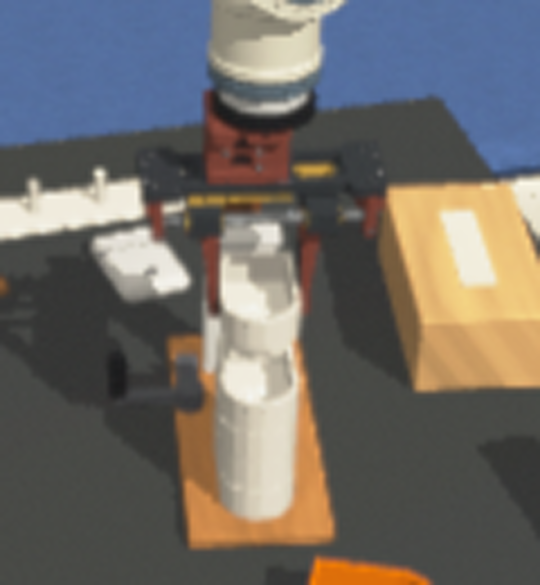

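Request:
apply_moves --increments '[{"gripper":0,"delta_pos":[1,0.05,0],"dr":[0.006,0,0]},{"gripper":0,"delta_pos":[0.5,0,0],"dr":[0,0,0]},{"gripper":0,"delta_pos":[0,0,0],"dr":[0,0,0]},{"gripper":0,"delta_pos":[0,0,0],"dr":[0,0,0]},{"gripper":0,"delta_pos":[0,0,0],"dr":[0,0,0]}]'

```text
t: 35.9
ee_pos: [582.1, 152.5, 169.5]
orientation: [1.339, 1.12, -1.34]
ft_force: [-0.6, -0.8, -1.4]
width: 57.9
```

```bash
python3 - <<'E'
from plan import *
rel(188,124);rel(188,124)
E
```

```text
188 55 xmax [43.9 47.5] y [-29.5  28.3] fit [ 1.3 -0.4] [-1.77  1.81]
124 59 xmax [46.7 49.2] y [-29.   27.3] fit [ 0.6 -0.3] [-1.74  2.06]
[582.25023877 152.674525   169.70119162] -0.1784009781146029 58.24150395780287 [ 0.98680921 -0.17572072 -1.45956581]
188 65 xmax [46.6 48. ] y [-28.9  28.9] fit [ 1.2 -0. ] [-1.72  1.87]
124 52 xmax [46.2 46.7] y [-28.9  27.6] fit [-0.5 -0.4] [-1.74  1.87]
[582.33919646 152.80252249 169.82139775] -0.17823728243199505 57.85087865339407 [-1.08310063  0.22003101 -1.4864859 ]
```

Request:
apply_moves --increments '[{"gripper":0,"delta_pos":[1.2,0,-0.05],"dr":[0,0,0]},{"gripper":0,"delta_pos":[0.6,0,0],"dr":[0,0,0]},{"gripper":0,"delta_pos":[0.4,0,0],"dr":[0,0,0]},{"gripper":0,"delta_pos":[0,0,0],"dr":[0,0,0]},{"gripper":0,"delta_pos":[0,0,0],"dr":[0,0,0]}]'

```text
t: 36.42
ee_pos: [581.9, 153.5, 147.0]
orientation: [1.338, 1.12, -1.34]
ft_force: [0.0, -0.6, -1.1]
width: 58.0
```

Request:
apply_moves --increments '[{"gripper":0,"delta_pos":[0.3,0,0],"dr":[0,0,0]},{"gripper":0,"delta_pos":[0.3,0,0],"dr":[0,0,0]},{"gripper":0,"delta_pos":[0.3,0,0],"dr":[0,0,0]},{"gripper":0,"delta_pos":[0.3,0,0],"dr":[0,0,0]},{"gripper":0,"delta_pos":[0,0,0],"dr":[0,0,0]}]'

```text
t: 36.83
ee_pos: [582.4, 153.5, 136.0]
orientation: [1.339, 1.12, -1.339]
ft_force: [-0.2, -0.4, 0.6]
width: 58.2
```

Request:
apply_moves --increments '[{"gripper":0,"delta_pos":[0.15,0,0],"dr":[0,0,0]},{"gripper":0,"delta_pos":[0,0,0],"dr":[0,0,0]},{"gripper":80,"delta_pos":[0,0,0],"dr":[0,0,0]},{"gripper":80,"delta_pos":[0,0,0],"dr":[0,0,0]},{"gripper":80,"delta_pos":[0,0,0],"dr":[0,0,0]}]'

```text
t: 37.25
ee_pos: [582.3, 153.5, 134.1]
orientation: [1.339, 1.12, -1.339]
ft_force: [-0.6, -0.4, 0.4]
width: 70.1
```

Request:
apply_moves --increments '[{"gripper":80,"delta_pos":[-1.5,0,0],"dr":[0,0,0]},{"gripper":80,"delta_pos":[-3.5,0,0],"dr":[0,0,0]},{"gripper":80,"delta_pos":[-3.5,0,0],"dr":[0,0,0]},{"gripper":80,"delta_pos":[-2,0,0],"dr":[0,0,0]},{"gripper":60,"delta_pos":[0,0,0],"dr":[0,0,0]}]'

```text
t: 37.67
ee_pos: [585.0, 154.2, 244.0]
orientation: [1.345, 1.116, -1.332]
ft_force: [0.7, -0.4, -0.1]
width: 66.3
```

```bash
python3 - <<'E'
from plan import *
D=look([152,124])
o,p,s,M=state();print(p,s)
P=cloud(D[1]);m=(P[...,2]>198)&(P[...,2]<212)&(P[...,0]>560)&(P[...,0]<650)&(P[...,1]>250)&(P[...,1]<340);print(m.sum(),P[m].mean(0) if m.any() else 0)
cv2.imwrite('pics/s5.png',cv2.resize(D[1]['img'][100:230,230:350,::-1],None,fx=4.5,fy=4.5,interpolation=cv2.INTER_CUBIC))
g=(608,297.5)
plan([(*g,240,1.397,60,2)],start=(582.7,155.5,239.5,-.178))
E
```

```text
z 152 [[119.0, 579.58, 145.915, -1.744, 1.719]]
z 124 [[287.0, 552.571, 153.572, 2.938, 5.358]]
loose []
[582.48487703 153.52307403 239.53361116] -0.17805064405958718
25 [605.80006401 293.6862446  201.47761948]
end [608.  297.5 240. ] 1.397 q5~ -0.96
[{"gripper":60,"delta_pos":[0.0,0.0,-0.96],"dr":[-0.105,0,0]},{"gripper":60,"delta_pos":[0.0,0.1,-0.96],"dr":[-0.105,0,0]},{"gripper":60,"delta_pos":[0.0,0.2,-0.94],"dr":[-0.105,0,0]},{"gripper":60,"delta_pos":[0.0,0.3,-0.91],"dr":[-0.105,0,0]},{"gripper":60,"delta_pos":[0.0,0.39,-0.88],"dr":[-0.105,0,0]}]
[{"gripper":60,"delta_pos":[0.0,0.48,-0.83],"dr":[-0.105,0,0]},{"gripper":60,"delta_pos":[-0.01,0.56,-0.78],"dr":[-0.105,0,0]},{"gripper":60,"delta_pos":[-0.01,0.64,-0.72],"dr":[-0.105,0,0]},{"gripper":60,"delta_pos":[0.0,0.72,-0.64],"dr":[-0.105,0,0]},{"gripper":60,"delta_pos":[-0.01,0.78,-0.56],"dr":[-0.105,0,0]}]
[{"gripper":60,"delta_pos":[0.0,0.83,-0.48],"dr":[-0.105,0,0]},{"gripper":60,"delta_pos":[-0.01,0.88,-0.39],"dr":[-0.105,0,0]},{"gripper":60,"delta_pos":[0.0,0.92,-0.3],"dr":[-0.105,0,0]},{"gripper":60,"delta_pos":[-0.01,0.94,-0.2],"dr":[-0.105,0,0]},{"gripper":60,"delta_pos":[0.0,0.96,-0.1],"dr":[-0.105,0,0]}]
[{"gripper":60,"delta_pos":[0,0,0],"dr":[0,0,0]},{"gripper":60,"delta_pos":[0,0,0],"dr":[0,0,0]},{"gripper":60,"delta_pos":[0,0,0],"dr":[0,0,0]},{"gripper":60,"delta_pos":[0,0,0],"dr":[0,0,0]},{"gripper":60,"delta_pos":[0,0,0],"dr":[0,0,0]}]
```

View pics/s5.png

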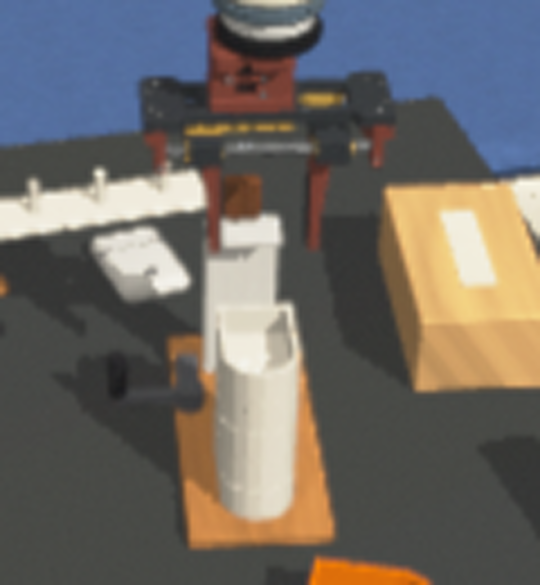

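Request:
apply_moves --increments '[{"gripper":60,"delta_pos":[0,0,-0.96],"dr":[-0.105,0,0]},{"gripper":60,"delta_pos":[0,0.1,-0.96],"dr":[-0.105,0,0]},{"gripper":60,"delta_pos":[0,0.2,-0.94],"dr":[-0.105,0,0]},{"gripper":60,"delta_pos":[0,0.3,-0.91],"dr":[-0.105,0,0]},{"gripper":60,"delta_pos":[0,0.39,-0.88],"dr":[-0.105,0,0]}]'

```text
t: 38.18
ee_pos: [589.7, 200.8, 236.7]
orientation: [0.944, 1.358, -0.949]
ft_force: [0.2, 0.9, 0.3]
width: 52.7
```

Request:
apply_moves --increments '[{"gripper":60,"delta_pos":[0,0.48,-0.83],"dr":[-0.105,0,0]},{"gripper":60,"delta_pos":[0,0.56,-0.78],"dr":[-0.105,0,0]},{"gripper":60,"delta_pos":[0,0.64,-0.72],"dr":[-0.105,0,0]},{"gripper":60,"delta_pos":[0,0.72,-0.64],"dr":[-0.105,0,0]},{"gripper":60,"delta_pos":[0,0.78,-0.56],"dr":[-0.105,0,0]}]'

```text
t: 38.6
ee_pos: [598.2, 248.1, 236.5]
orientation: [0.541, 1.505, -0.545]
ft_force: [-0.0, -0.9, 0.0]
width: 52.5
```

Request:
apply_moves --increments '[{"gripper":60,"delta_pos":[0,0.83,-0.48],"dr":[-0.105,0,0]},{"gripper":60,"delta_pos":[0,0.88,-0.39],"dr":[-0.105,0,0]},{"gripper":60,"delta_pos":[0,0.92,-0.3],"dr":[-0.105,0,0]},{"gripper":60,"delta_pos":[0,0.94,-0.2],"dr":[-0.105,0,0]},{"gripper":60,"delta_pos":[0,0.96,-0.1],"dr":[-0.105,0,0]}]'

```text
t: 39.02
ee_pos: [606.5, 295.5, 236.4]
orientation: [0.131, 1.57, -0.134]
ft_force: [0.0, 0.3, 0.2]
width: 52.8
```

Request:
apply_moves --increments '[{"gripper":60,"delta_pos":[0,0,0],"dr":[0,0,0]},{"gripper":60,"delta_pos":[2,0,0],"dr":[0,0,0]},{"gripper":60,"delta_pos":[2,0,0],"dr":[0,0,0]},{"gripper":60,"delta_pos":[1.8,0,0],"dr":[0,0,0]},{"gripper":60,"delta_pos":[0,0,0],"dr":[0,0,0]}]'

```text
t: 39.43
ee_pos: [604.5, 293.6, 175.6]
orientation: [0.136, 1.574, -0.143]
ft_force: [-0.9, -0.1, -0.6]
width: 52.3
```

Request:
apply_moves --increments '[{"gripper":60,"delta_pos":[0,0,0],"dr":[0,0,0]},{"gripper":60,"delta_pos":[0,0,0],"dr":[0,0,0]},{"gripper":60,"delta_pos":[0,0,0],"dr":[0,0,0]},{"gripper":0,"delta_pos":[0,0,0],"dr":[0,0,0]},{"gripper":0,"delta_pos":[0,0,0],"dr":[0,0,0]}]'

```text
t: 39.85
ee_pos: [608.0, 295.7, 182.3]
orientation: [0.137, 1.565, -0.136]
ft_force: [0.3, 0.0, 0.2]
width: 42.4
```

Request:
apply_moves --increments '[{"gripper":0,"delta_pos":[0,0,0],"dr":[0,0,0]},{"gripper":0,"delta_pos":[0,0,0],"dr":[0,0,0]},{"gripper":0,"delta_pos":[0,0,0],"dr":[0,0,0]},{"gripper":0,"delta_pos":[0,0,0],"dr":[0,0,0]},{"gripper":0,"delta_pos":[0,0,0],"dr":[0,0,0]}]'

```text
t: 40.27
ee_pos: [607.6, 295.7, 181.3]
orientation: [0.137, 1.566, -0.136]
ft_force: [-0.3, 0.6, 1.1]
width: 13.7
```

Request:
apply_moves --increments '[{"gripper":0,"delta_pos":[0,-1,0],"dr":[0,0,0]},{"gripper":0,"delta_pos":[0,-1.5,0],"dr":[0,0,0]},{"gripper":0,"delta_pos":[0,-1.5,0],"dr":[0,0,0]},{"gripper":0,"delta_pos":[0,-1.5,0],"dr":[0,0,0]},{"gripper":0,"delta_pos":[0,-1.5,0],"dr":[0,0,0]}]'

```text
t: 40.68
ee_pos: [595.1, 224.7, 181.3]
orientation: [0.137, 1.566, -0.137]
ft_force: [0.2, 2.7, 0.7]
width: 14.6
```

Request:
apply_moves --increments '[{"gripper":0,"delta_pos":[0,-1,0],"dr":[0,0,0]},{"gripper":0,"delta_pos":[0,-0.8,0],"dr":[0,0,0]},{"gripper":0,"delta_pos":[0,-0.6,0],"dr":[0,0,0]},{"gripper":0,"delta_pos":[0,-0.4,0],"dr":[0,0,0]},{"gripper":0,"delta_pos":[0,0,0],"dr":[0,0,0]}]'

```text
t: 41.1
ee_pos: [590.6, 198.8, 181.3]
orientation: [0.138, 1.566, -0.136]
ft_force: [-1.4, 2.5, 2.2]
width: 13.4
```

Request:
apply_moves --increments '[{"gripper":0,"delta_pos":[0,-0.1,0],"dr":[0,0,0]},{"gripper":0,"delta_pos":[0,-0.1,0],"dr":[0,0,0]},{"gripper":0,"delta_pos":[0,0,0],"dr":[0,0,0]},{"gripper":0,"delta_pos":[0,0,0],"dr":[0,0,0]},{"gripper":0,"delta_pos":[0,0,0],"dr":[0,0,0]}]'

```text
t: 41.52
ee_pos: [590.5, 198.7, 181.3]
orientation: [0.138, 1.566, -0.134]
ft_force: [0.5, 8.9, 1.2]
width: 14.0
```

```bash
python3 - <<'E'
from plan import *
o,p,s,M=state();print(p,s)
k=K(-107,-105)+[0,1];c=(590.5,199.5,182)
print(k)
plan([(*c[:2],245,1.397,60,0),(*k,240,1.397,50,0),(*k,120,1.397,50,0),(*k,48,1.397,45,3)],start=(*c,1.397))
w=[]
for i in range(1,17):
    a=1.571-(i*.1 if i<16 else 1.571)
    x,y=K(-107-60*np.cos(a),-45-60*np.sin(a)); w.append((x,y+1,48,-.174+a,24,0))
w[-1]=(*w[-1][:5],2)
plan(w,start=(*k,48,1.397))
E
```

```text
[590.52374905 198.70462332 181.29911737] 1.3975284472297351
[494.8584695  270.16435625]
end [494.9 270.2  48. ] 1.397 q5~ -0.92
[{"gripper":60,"delta_pos":[-3.15,0.0,0.0],"dr":[0.0,0,0]},{"gripper":60,"delta_pos":[-3.15,0.0,0.0],"dr":[0.0,0,0]},{"gripper":50,"delta_pos":[0.12,1.33,-2.66],"dr":[0.0,0,0]},{"gripper":50,"delta_pos":[0.13,1.33,-2.66],"dr":[0.0,0,0]},{"gripper":50,"delta_pos":[0.12,1.32,-2.66],"dr":[0.0,0,0]}]
[{"gripper":50,"delta_pos":[0.13,1.33,-2.66],"dr":[0.0,0,0]},{"gripper":50,"delta_pos":[3.0,0.0,0.0],"dr":[0.0,0,0]},{"gripper":50,"delta_pos":[3.0,0.0,0.0],"dr":[0.0,0,0]},{"gripper":50,"delta_pos":[3.0,0.0,0.0],"dr":[0.0,0,0]},{"gripper":50,"delta_pos":[3.0,0.0,0.0],"dr":[0.0,0,0]}]
[{"gripper":45,"delta_pos":[3.6,0.0,0.0],"dr":[0.0,0,0]},{"gripper":45,"delta_pos":[3.6,0.0,0.0],"dr":[0.0,0,0]},{"gripper":45,"delta_pos":[0,0,0],"dr":[0,0,0]},{"gripper":45,"delta_pos":[0,0,0],"dr":[0,0,0]},{"gripper":45,"delta_pos":[0,0,0],"dr":[0,0,0]}]
end [564.4 318.7  48. ] -0.174 q5~ 0.67
[{"gripper":24,"delta_pos":[0.0,0.6,0.03],"dr":[0.1,0,0]},{"gripper":24,"delta_pos":[0.0,0
[... 326 characters left out ...]
,"delta_pos":[0.0,0.6,0.03],"dr":[0.1,0,0]},{"gripper":24,"delta_pos":[0.0,0.6,0.03],"dr":[0.1,0,0]},{"gripper":24,"delta_pos":[0.0,0.6,0.03],"dr":[0.1,0,0]}]
[{"gripper":24,"delta_pos":[0.0,0.6,0.03],"dr":[0.1,0,0]},{"gripper":24,"delta_pos":[0.0,0.6,0.03],"dr":[0.1,0,0]},{"gripper":24,"delta_pos":[0.0,0.59,0.03],"dr":[0.1,0,0]},{"gripper":24,"delta_pos":[0.0,0.6,0.03],"dr":[0.1,0,0]},{"gripper":24,"delta_pos":[0.0,0.6,0.03],"dr":[0.1,0,0]}]
[{"gripper":24,"delta_pos":[0.0,0.43,0.02],"dr":[0.071,0,0]},{"gripper":24,"delta_pos":[0,0,0],"dr":[0,0,0]},{"gripper":24,"delta_pos":[0,0,0],"dr":[0,0,0]},{"gripper":24,"delta_pos":[0,0,0],"dr":[0,0,0]},{"gripper":24,"delta_pos":[0,0,0],"dr":[0,0,0]}]
```

Request:
apply_moves --increments '[{"gripper":60,"delta_pos":[0,0,0],"dr":[0,0,0]},{"gripper":60,"delta_pos":[0,0,0],"dr":[0,0,0]},{"gripper":60,"delta_pos":[0,0,0],"dr":[0,0,0]},{"gripper":60,"delta_pos":[-3.1,0,0],"dr":[0,0,0]},{"gripper":60,"delta_pos":[-3.1,0,0],"dr":[0,0,0]}]'

```text
t: 41.93
ee_pos: [588.7, 196.1, 241.6]
orientation: [0.134, 1.572, -0.139]
ft_force: [1.1, 0.8, 1.3]
width: 43.9
```

Request:
apply_moves --increments '[{"gripper":50,"delta_pos":[0,1.33,-2.66],"dr":[0,0,0]},{"gripper":50,"delta_pos":[0,1.33,-2.66],"dr":[0,0,0]},{"gripper":50,"delta_pos":[0,1.33,-2.66],"dr":[0,0,0]},{"gripper":50,"delta_pos":[0,1.33,-2.66],"dr":[0,0,0]},{"gripper":50,"delta_pos":[0,0,0],"dr":[0,0,0]}]'

```text
t: 42.35
ee_pos: [491.0, 269.3, 242.9]
orientation: [0.134, 1.569, -0.135]
ft_force: [-0.6, 0.6, 0.3]
width: 43.7
```

Request:
apply_moves --increments '[{"gripper":50,"delta_pos":[3,0,0],"dr":[0,0,0]},{"gripper":50,"delta_pos":[3,0,0],"dr":[0,0,0]},{"gripper":50,"delta_pos":[3,0,0],"dr":[0,0,0]},{"gripper":50,"delta_pos":[3,0,0],"dr":[0,0,0]},{"gripper":45,"delta_pos":[0,0,0],"dr":[0,0,0]}]'

```text
t: 42.77
ee_pos: [491.8, 265.6, 118.0]
orientation: [0.132, 1.574, -0.141]
ft_force: [-1.0, -1.2, 0.4]
width: 40.8
```

```bash
python3 - <<'E'
from plan import *
D=look([152])
o,p,s,M=state();print(p,s)
k=K(-107,-105)
for d in D:
    P=cloud(d);m=(P[...,2]>55)&(P[...,2]<72)&(np.hypot(P[...,0]-k[0],P[...,1]-k[1])<30);print(m.sum(),P[m].mean(0) if m.any() else 0)
    m=(P[...,2]>198)&(P[...,2]<210)&(np.hypot(P[...,0]-589,P[...,1]-198)<30);print('block',m.sum(),P[m].mean(0) if m.any() else 0)
E
```

```text
z 152 [[107.0, 580.091, 146.036, -1.759, 1.648]]
loose []
[494.55093021 267.18509736 122.68710795] 1.39682941788543
0 0
block 55 [588.77002667 197.96161068 203.02408507]
14 [494.35897218 269.08091495  61.43421478]
block 27 [587.92693512 195.11927184 201.29720587]
```

Request:
apply_moves --increments '[{"gripper":45,"delta_pos":[2.5,0.3,0],"dr":[0,0,0]},{"gripper":45,"delta_pos":[2.5,0,0],"dr":[0,0,0]},{"gripper":45,"delta_pos":[2.4,0,0],"dr":[0,0,0]},{"gripper":45,"delta_pos":[0,0,0],"dr":[0,0,0]},{"gripper":24,"delta_pos":[0,0,0],"dr":[0,0,0]}]'

```text
t: 43.28
ee_pos: [495.9, 270.9, 50.3]
orientation: [0.137, 1.566, -0.136]
ft_force: [-0.1, -0.1, -0.9]
width: 35.5
```

Request:
apply_moves --increments '[{"gripper":24,"delta_pos":[0,0,0],"dr":[0,0,0]},{"gripper":24,"delta_pos":[0,0,0],"dr":[0,0,0]},{"gripper":24,"delta_pos":[0,0,0],"dr":[0,0,0]},{"gripper":24,"delta_pos":[0,0,0],"dr":[0,0,0]},{"gripper":24,"delta_pos":[0,0,0],"dr":[0,0,0]}]'

```text
t: 43.7
ee_pos: [495.6, 271.0, 50.0]
orientation: [0.137, 1.565, -0.136]
ft_force: [0.7, 0.8, -0.2]
width: 21.2
```

Request:
apply_moves --increments '[{"gripper":24,"delta_pos":[0,0.6,0.03],"dr":[0.1,0,0]},{"gripper":24,"delta_pos":[0,0.6,0.03],"dr":[0.1,0,0]},{"gripper":24,"delta_pos":[0,0.6,0.03],"dr":[0.1,0,0]},{"gripper":24,"delta_pos":[0,0.6,0.03],"dr":[0.1,0,0]},{"gripper":24,"delta_pos":[0,0.6,0.03],"dr":[0.1,0,0]}]'

```text
t: 44.12
ee_pos: [507.2, 297.9, 49.4]
orientation: [0.531, 1.505, -0.532]
ft_force: [-0.5, -0.8, 0.2]
width: 21.4
```

Request:
apply_moves --increments '[{"gripper":24,"delta_pos":[0,0.6,0.03],"dr":[0.1,0,0]},{"gripper":24,"delta_pos":[0,0.6,0.03],"dr":[0.1,0,0]},{"gripper":24,"delta_pos":[0,0.6,0.03],"dr":[0.1,0,0]},{"gripper":24,"delta_pos":[0,0.6,0.03],"dr":[0.1,0,0]},{"gripper":24,"delta_pos":[0,0.6,0.03],"dr":[0.1,0,0]}]'

```text
t: 44.53
ee_pos: [530.8, 315.9, 49.3]
orientation: [0.915, 1.37, -0.916]
ft_force: [-1.0, -0.7, 1.2]
width: 21.1
```

Request:
apply_moves --increments '[{"gripper":24,"delta_pos":[0,0.6,0.03],"dr":[0.1,0,0]},{"gripper":24,"delta_pos":[0,0.6,0.03],"dr":[0.1,0,0]},{"gripper":24,"delta_pos":[0,0.6,0.03],"dr":[0.1,0,0]},{"gripper":24,"delta_pos":[0,0.6,0.03],"dr":[0.1,0,0]},{"gripper":24,"delta_pos":[0,0.6,0.03],"dr":[0.1,0,0]}]'

```text
t: 44.95
ee_pos: [560.4, 320.5, 49.3]
orientation: [1.288, 1.157, -1.289]
ft_force: [-0.6, 1.0, -0.5]
width: 21.3
```

Request:
apply_moves --increments '[{"gripper":24,"delta_pos":[0,0.4,0.02],"dr":[0.07,0,0]},{"gripper":24,"delta_pos":[0,0,0],"dr":[0,0,0]},{"gripper":24,"delta_pos":[0,0,0],"dr":[0,0,0]},{"gripper":24,"delta_pos":[0,0,0],"dr":[0,0,0]},{"gripper":24,"delta_pos":[0,0,0],"dr":[0,0,0]}]'

```text
t: 45.37
ee_pos: [564.2, 319.5, 49.2]
orientation: [1.334, 1.123, -1.335]
ft_force: [-0.1, -0.4, -0.1]
width: 20.8
```

Request:
apply_moves --increments '[{"gripper":24,"delta_pos":[0,0.15,0],"dr":[0,0,0]},{"gripper":24,"delta_pos":[0,0.15,0],"dr":[0,0,0]},{"gripper":24,"delta_pos":[0,0,0],"dr":[0,0,0]},{"gripper":24,"delta_pos":[0,0,0],"dr":[0,0,0]},{"gripper":24,"delta_pos":[0,0,0],"dr":[0,0,0]}]'

```text
t: 45.78
ee_pos: [567.5, 319.0, 49.2]
orientation: [1.335, 1.122, -1.335]
ft_force: [-0.1, 0.2, 1.4]
width: 21.2
```

Request:
apply_moves --increments '[{"gripper":45,"delta_pos":[0,0,0],"dr":[0,0,0]},{"gripper":45,"delta_pos":[0,0,0],"dr":[0,0,0]},{"gripper":45,"delta_pos":[0,0,0],"dr":[0,0,0]},{"gripper":45,"delta_pos":[-2,0,0],"dr":[0,0,0]},{"gripper":45,"delta_pos":[-3,0,0],"dr":[0,0,0]}]'

```text
t: 46.2
ee_pos: [565.4, 317.9, 96.7]
orientation: [1.33, 1.124, -1.341]
ft_force: [0.9, -0.6, -0.7]
width: 39.3
```

Request:
apply_moves --increments '[{"gripper":45,"delta_pos":[-3.5,0,0],"dr":[0,0,0]},{"gripper":45,"delta_pos":[-3.5,0,0],"dr":[0,0,0]},{"gripper":45,"delta_pos":[-3.5,0,0],"dr":[0,0,0]},{"gripper":45,"delta_pos":[-3.5,0,0],"dr":[0,0,0]},{"gripper":45,"delta_pos":[-3,0,0],"dr":[0,0,0]}]'

```text
t: 46.62
ee_pos: [567.7, 319.1, 271.9]
orientation: [1.337, 1.122, -1.334]
ft_force: [1.0, 0.3, 0.2]
width: 39.7
```

Request:
apply_moves --increments '[{"gripper":45,"delta_pos":[0,-3.5,0],"dr":[0,0,0]},{"gripper":45,"delta_pos":[0,-3.5,0],"dr":[0,0,0]},{"gripper":45,"delta_pos":[0,-3.5,0],"dr":[0,0,0]},{"gripper":45,"delta_pos":[0,-3.5,0],"dr":[0,0,0]},{"gripper":45,"delta_pos":[0,-3.5,0],"dr":[0,0,0]}]'

```text
t: 47.03
ee_pos: [393.5, 349.0, 269.3]
orientation: [1.336, 1.122, -1.336]
ft_force: [0.4, 1.0, -0.1]
width: 40.0
```

```bash
python3 - <<'E'
from plan import *
D=look([152])
k=K(-167,-45)
for d in D:
    P=cloud(d);m=(P[...,2]>58)&(P[...,2]<72)&(np.hypot(P[...,0]-k[0],P[...,1]-k[1])<30);print('knob',m.sum(),P[m].mean(0) if m.any() else 0)
    m=(P[...,2]>198)&(P[...,2]<210)&(np.hypot(P[...,0]-589,P[...,1]-198)<30);print('block',m.sum(),P[m].mean(0) if m.any() else 0)
a=D[1]['img'];cv2.imwrite('pics/end.png',a[:,:,::-1])
E
```

```text
z 152 [[117.0, 580.037, 146.202, -1.752, 1.89]]
loose []
knob 22 [563.88423642 318.06350558  65.15357806]
block 55 [588.88273029 197.97838625 202.9404375 ]
knob 12 [562.64524059 314.42871789  64.02592142]
block 25 [587.22762153 195.19944472 201.64809799]
```

View pics/end.png

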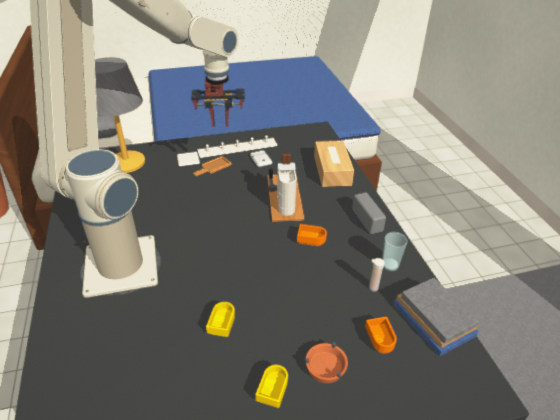

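The end picture shows the four-dish stack under the closed gate at (287,188), the lever along the board, and the bystanders where they were.

```bash
python3 -c "
from workcell import ctrl
print(ctrl.get_obs()['ft_force']);print(ctrl.close_job())"
```

```text
[-0.18676797  0.5674447  -0.35036681]
the job is handed in; nothing more can be done
None
```

I freed the cam lever, slid the gate back about 100 mm and nested all four white dishes on the bottom dish. Then I slid the gate home, locked the lever and handed the job in after about 47 s of the 210 s. One dish could not be turned far enough in a single grasp because of the last joint's range. I set it down part-turned and picked it up again from the other side.

Last checks before handing in:
- **Stack:** the top rim is at about 152 mm, which is the seated height for four dishes. It lies within about 1 mm and 0.01 rad of the keeper pose measured earlier. Each lower dish was measured the same way after it was placed, and no loose white dish remains on the table.
- **Gate:** the grip block is within about 1 mm of its starting place, and the gate met its home stop with about 9 N.
- **Lever:** the knob is about 3 mm from where it started, roughly 0.05 rad and inside the 0.2 rad limit.
- **Bystanders:** they look unmoved in the last picture. I did not measure their positions again.
- **Robot:** the gripper is clear of everything, with about zero force on it.

Two readings disagreed slightly. The arm's position readings sat about 2 mm from the commanded poses, and the side camera read the gate block about 3 mm lower in y than the top camera. Neither got in the way of the nesting, and no check failed.

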